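# Change over the oil sample tubes in the rocker's spring clips

## Robot

A 6-joint arm with a two-finger parallel gripper is mounted at the origin on a cart in front of the work surface, level with it; the furniture and walls round the work are solid. World frame = base frame: x ahead of the robot, y to its left, z up, the work surface at z = 0. Lengths are in m, angles in rad, forces in N, time in s.
With the tool pointing down it reaches from about 0.375 to 0.75 m from the base axis. Payload 9 kg.
Tool frame: the origin (TCP) lies between the finger pads; the fingertips stand 8 mm ahead of it and the grasp point (between the pads) lies 11 mm behind it; z points along the fingers, y is the line along which they close (so a half turn about z gives the same grasp; the last joint's range is limited). The gripper opens to 85 mm and grips with 20 to 120 N. Pads are 22 mm wide; open, the fingers measure 114 mm over their backs; the gripper's body (76 mm by 85 mm) begins 54 mm behind the grasp point. The pads swing forward as they close: fully open they stand 13 mm farther back than shut.
Start: joints at [1.072, 0.104, 0.097, 1.564, 0, 1.353], TCP at [0.166, 0.577, 0.239] pointing down, gripper open.
Joint ranges: [-2.99, 2.99], [-0.84, 1.86], [-1.1, 1.16], [-1.84, 2.11], [-1.51, 1.56], [-3.14, 3.14]. Speed limits (rad/s): [2.22, 2.22, 2.57, 3.14, 3.14, 3.14].

## Interface

Orientations are given as a unit quaternion [x, y, z, w].
In Python, from plant import * gives the robot as it stands.
- The arm moves only by the shell command python3 -m crank 'ROWS' [FORCE]. ROWS is JSON, a list of rows, each an object with "jaw": the finger opening in cm, from 0 to 8.54; "xyz": the shift along the tool's x, y, z in cm, a list of three; "twist": the turn about the tool's z in degrees. In form: [{"jaw": jaw, "xyz": [tx, ty, tz], "twist": twist}, ...]. A call has 1 to 20 rows; each row is the pose to reach, as a shift and turn from the pose commanded when the call began, along the tool's axes at that moment; what a row does not reach only later rows make up. A row lasts 1/10 s, in which the tool goes at most 50 mm and 8.59 degrees, less where a joint would pass 70% of its speed; a pose out of reach is approached as far as the arm can. A call with a gripper value outside its range is refused whole. The fingers move at their own pace and stop on an object; FORCE is the grip in N (left out, the last holds). Time passes only in rows, so rows that repeat a pose let the fingers close. It gives the time, the measured TCP pose, the force, the opening and the grip force at its end, in the units of the state.
- get_obs(): the state, without advancing time (a new reading comes with each control period).
- capture(name): name is "side" or "top"; returns a dict with "frame" (420x560x3 uint8, red, green, blue), "fx", "fy", "cx", "cy" (pixels), "dist_coeffs" ([k1, k2, p1, p2, k3] as OpenCV has them; the pictures are not rectified), "eye" and "attitude" of the camera in the world. Camera axes: x right, y down, z forward; pixel columns grow to the right and rows downward; lengths in m; the calibration is good to about 2 mm. A picture is of the moment at which its call begins. There is no depth.
- job_done(): hands the job in; it is judged then, once.
The state is a dict: "clock": time; "qpos": joint angles; "joint_velocities": joint speeds; "effort": joint torques, N m; "tcp_pos": TCP position; "eef_rot": TCP orientation; "wrist_force": force on the tool from outside, world axes, zero at the start; "torque": the same for the moment, N m; "opening": opening from 0.0 (shut) to 1.0 (fully open); "gripper_force": force on a finger pad.
Only numpy, scipy, OpenCV 4.12 (cv2) and the standard library are available. Lean on these libraries where they do the work, as an engineer would, in place of code of your own. Each camera call takes 0.05 s, during which the arm holds its last target. There are 200 camera calls.

## Task

Change over the oil samples on the tube rocker: first stop it by sliding its speed control fully to the left (zero), then take the finished tubes out of the spring clips and lay them flat in the steel tray, and press each waiting tube from the worktop lengthwise into a station of its own, midway between its two clips, until both jaws have snapped shut over it, letting go and moving off only once they have. With all tubes changed and the speed still at zero, slide the speed control to the preset pointer beside its slot and let go. Never lift a tube while the speed control is off zero, and leave the things lying round about where they are.

Things in the scene. Friction and masses are not known exactly. Their poses are not given: they have to be found in the camera images.
- rocker: Tube rocker, fixed on the worktop, standing still: white housing 240 mm deep (x), 250 mm wide (y); level platform (top 73 mm above the worktop) with three stations 78 mm apart, each a pair of spring clips; low control panel in front (top 40 mm, x -155 to -85 mm). Origin on the worktop under the platform's middle; x points away from the panel, y to the left seen from the panel, z up.
- station_1 (a point): Left station: where the middle of a seated tube's axis lies, 103 mm above the worktop, 30 mm above the platform. Axes as the rocker's; tubes lie along x. Its two clips stand 32 mm before and behind it, each 14 mm wide: 50 mm are free between them for fingers. Each clip has a fixed V saddle under the tube and a sprung jaw on either side; flared mouths reach 21 mm above this point.
- station_2 (a point): Middle station: where the middle of a seated tube's axis lies, 103 mm above the worktop, 30 mm above the platform. Axes as the rocker's; tubes lie along x. Its two clips stand 32 mm before and behind it, each 14 mm wide: 50 mm are free between them for fingers. Each clip has a fixed V saddle under the tube and a sprung jaw on either side; flared mouths reach 21 mm above this point.
- station_3 (a point): Right station: where the middle of a seated tube's axis lies, 103 mm above the worktop, 30 mm above the platform. Axes as the rocker's; tubes lie along x. Its two clips stand 32 mm before and behind it, each 14 mm wide: 50 mm are free between them for fingers. Each clip has a fixed V saddle under the tube and a sprung jaw on either side; flared mouths reach 21 mm above this point.
- jaw_1_left (a joint): Left (+y) sprung jaw of station 1, one part for both clips, rad: 0 to 0.02 closed (empty or over a tube), up to about 0.13 while a tube spreads it. Its bead, 10 mm above a seated tube's axis, is 23 mm from the other jaw's. A tube laid on the jaws rests 21 mm too high; pressed down with 8 to 16 N it passes the beads and drops into the saddle; pulling it out upward takes 11 to 17 N.
- jaw_1_right (a joint): Right (-y) sprung jaw of station 1, one part for both clips, rad: 0 to 0.02 closed (empty or over a tube), up to about 0.13 while a tube spreads it. Its bead, 10 mm above a seated tube's axis, is 23 mm from the other jaw's. A tube laid on the jaws rests 21 mm too high; pressed down with 8 to 16 N it passes the beads and drops into the saddle; pulling it out upward takes 11 to 17 N.
- jaw_2_left (a joint): Left (+y) sprung jaw of station 2, one part for both clips, rad: 0 to 0.02 closed (empty or over a tube), up to about 0.13 while a tube spreads it. Its bead, 10 mm above a seated tube's axis, is 23 mm from the other jaw's. A tube laid on the jaws rests 21 mm too high; pressed down with 8 to 16 N it passes the beads and drops into the saddle; pulling it out upward takes 11 to 17 N.
- jaw_2_right (a joint): Right (-y) sprung jaw of station 2, one part for both clips, rad: 0 to 0.02 closed (empty or over a tube), up to about 0.13 while a tube spreads it. Its bead, 10 mm above a seated tube's axis, is 23 mm from the other jaw's. A tube laid on the jaws rests 21 mm too high; pressed down with 8 to 16 N it passes the beads and drops into the saddle; pulling it out upward takes 11 to 17 N.
- jaw_3_left (a joint): Left (+y) sprung jaw of station 3, one part for both clips, rad: 0 to 0.02 closed (empty or over a tube), up to about 0.13 while a tube spreads it. Its bead, 10 mm above a seated tube's axis, is 23 mm from the other jaw's. A tube laid on the jaws rests 21 mm too high; pressed down with 8 to 16 N it passes the beads and drops into the saddle; pulling it out upward takes 11 to 17 N.
- jaw_3_right (a joint): Right (-y) sprung jaw of station 3, one part for both clips, rad: 0 to 0.02 closed (empty or over a tube), up to about 0.13 while a tube spreads it. Its bead, 10 mm above a seated tube's axis, is 23 mm from the other jaw's. A tube laid on the jaws rests 21 mm too high; pressed down with 8 to 16 N it passes the beads and drops into the saddle; pulling it out upward takes 11 to 17 N.
- speed (a joint): Travel of the speed control along its slot, m: 0 at the left end (stopped), growing to the right (rocker -y) to 0.1 at the right end; stays where it is left, 2 N of friction. The marks beside the slot grow with the speed.
- speed_grip (a point): Centre of the top of the speed control's black cap (26 mm along rocker x, 14 mm along y, 24 mm high, white line across its middle); 72 mm above the worktop, 32 mm above the panel. Pinch it across its 14 mm; it slides along rocker y.
- preset_mark (a point): White line on the small black preset pointer (12 x 8 mm, 4 mm high) on the far side of the slot, 24.5 mm further along rocker x than the speed control, whose white line goes level with it (same rocker y). The pointer is stiff and not to be moved.
- tray: Shallow open steel tray (loose, 0.9 kg) for the finished tubes, on the worktop left of the rocker: 156 mm (x) by 216 mm (y), 20 mm high, walls and floor 3 mm; empty at the start. Origin at the centre of its underside. Tubes go in lying along its x, the short side; three fit side by side.
- done_1: Finished oil sample tube, clipped in a station at the start (two or three are there). Clear, brown-filled, lying; round body 30 mm across, 106 mm long, white hexagonal cap (36 mm across flats, 20 mm long) at +x and foot (36 mm, 8 mm long) at -x; 0.1 kg. Origin on the axis at mid-body, x along the axis to the cap; axis 18 mm above what it lies on.
- done_2: Finished oil sample tube, clipped in a station at the start (two or three are there). Clear, brown-filled, lying; round body 30 mm across, 106 mm long, white hexagonal cap (36 mm across flats, 20 mm long) at +x and foot (36 mm, 8 mm long) at -x; 0.1 kg. Origin on the axis at mid-body, x along the axis to the cap; axis 18 mm above what it lies on.
- done_3: Finished oil sample tube, clipped in a station at the start (two or three are there). Clear, brown-filled, lying; round body 30 mm across, 106 mm long, white hexagonal cap (36 mm across flats, 20 mm long) at +x and foot (36 mm, 8 mm long) at -x; 0.1 kg. Origin on the axis at mid-body, x along the axis to the cap; axis 18 mm above what it lies on.
- new_1: Waiting oil sample tube, on the worktop right of the rocker (two or three are there); fits a station either way round. Clear, brown-filled, lying; round body 30 mm across, 106 mm long, white hexagonal cap (36 mm across flats, 20 mm long) at +x and foot (36 mm, 8 mm long) at -x; 0.1 kg. Origin on the axis at mid-body, x along the axis to the cap; axis 18 mm above what it lies on.
- new_2: Waiting oil sample tube, on the worktop right of the rocker (two or three are there); fits a station either way round. Clear, brown-filled, lying; round body 30 mm across, 106 mm long, white hexagonal cap (36 mm across flats, 20 mm long) at +x and foot (36 mm, 8 mm long) at -x; 0.1 kg. Origin on the axis at mid-body, x along the axis to the cap; axis 18 mm above what it lies on.
- new_3: Waiting oil sample tube, on the worktop right of the rocker (two or three are there); fits a station either way round. Clear, brown-filled, lying; round body 30 mm across, 106 mm long, white hexagonal cap (36 mm across flats, 20 mm long) at +x and foot (36 mm, 8 mm long) at -x; 0.1 kg. Origin on the axis at mid-body, x along the axis to the cap; axis 18 mm above what it lies on.
- scissors: Scissors with blue handles, on the worktop behind the tubes; not to be moved.
- tape_roll: Roll of brown tape, 96 mm across, behind the rocker; not to be moved.
- bulb: Red rubber pipette bulb, 72 mm long, behind the rocker; not to be moved.
- preset (a joint): Travel of the preset pointer beside the same slot, m, same zero and direction as the speed control: the speed control is set when both read the same.

How it is judged:
On the way, in this order (a step that is already met when the one before it is completed fails the run):
1. the speed control is slid fully to the left, to zero (value of joint speed below 0.005 m), for 0.2 s.
2. with the speed still at zero, every finished tube lies flat in the tray and every waiting tube is snapped into a station of its own (value of joint speed below 0.005 m and x of done_1 in the frame of tray between -0.06 and 0.06 m and y of done_1 in the frame of tray between -0.095 and 0.095 m and z of done_1 in the frame of tray between 0.012 and 0.03 m and angle between done_1's own x axis and vertical between 1.45 and 1.69 rad and x of done_2 in the frame of tray between -0.06 and 0.06 m and y of done_2 in the frame of tray between -0.095 and 0.095 m and z of done_2 in the frame of tray between 0.012 and 0.03 m and angle between done_2's own x axis and vertical between 1.45 and 1.69 rad and x of done_3 in the frame of tray between -0.06 and 0.06 m and y of done_3 in the frame of tray between -0.095 and 0.095 m and z of done_3 in the frame of tray between 0.012 and 0.03 m and angle between done_3's own x axis and vertical between 1.45 and 1.69 rad and ((x of new_1 in the frame of station_1 between -0.011 and 0.011 m and y of new_1 in the frame of station_1 between -0.004 and 0.004 m and z of new_1 in the frame of station_1 between -0.004 and 0.004 m and angle between the x axis of new_1 and the x axis of station_1, either way round below 0.08 rad) or (x of new_1 in the frame of station_2 between -0.011 and 0.011 m and y of new_1 in the frame of station_2 between -0.004 and 0.004 m and z of new_1 in the frame of station_2 between -0.004 and 0.004 m and angle between the x axis of new_1 and the x axis of station_2, either way round below 0.08 rad) or (x of new_1 in the frame of station_3 between -0.011 and 0.011 m and y of new_1 in the frame of station_3 between -0.004 and 0.004 m and z of new_1 in the frame of station_3 between -0.004 and 0.004 m and angle between the x axis of new_1 and the x axis of station_3, either way round below 0.08 rad)) and ((x of new_2 in the frame of station_1 between -0.011 and 0.011 m and y of new_2 in the frame of station_1 between -0.004 and 0.004 m and z of new_2 in the frame of station_1 between -0.004 and 0.004 m and angle between the x axis of new_2 and the x axis of station_1, either way round below 0.08 rad) or (x of new_2 in the frame of station_2 between -0.011 and 0.011 m and y of new_2 in the frame of station_2 between -0.004 and 0.004 m and z of new_2 in the frame of station_2 between -0.004 and 0.004 m and angle between the x axis of new_2 and the x axis of station_2, either way round below 0.08 rad) or (x of new_2 in the frame of station_3 between -0.011 and 0.011 m and y of new_2 in the frame of station_3 between -0.004 and 0.004 m and z of new_2 in the frame of station_3 between -0.004 and 0.004 m and angle between the x axis of new_2 and the x axis of station_3, either way round below 0.08 rad)) and ((x of new_3 in the frame of station_1 between -0.011 and 0.011 m and y of new_3 in the frame of station_1 between -0.004 and 0.004 m and z of new_3 in the frame of station_1 between -0.004 and 0.004 m and angle between the x axis of new_3 and the x axis of station_1, either way round below 0.08 rad) or (x of new_3 in the frame of station_2 between -0.011 and 0.011 m and y of new_3 in the frame of station_2 between -0.004 and 0.004 m and z of new_3 in the frame of station_2 between -0.004 and 0.004 m and angle between the x axis of new_3 and the x axis of station_2, either way round below 0.08 rad) or (x of new_3 in the frame of station_3 between -0.011 and 0.011 m and y of new_3 in the frame of station_3 between -0.004 and 0.004 m and z of new_3 in the frame of station_3 between -0.004 and 0.004 m and angle between the x axis of new_3 and the x axis of station_3, either way round below 0.08 rad)) and value of joint each of jaw_1_left, jaw_1_right, jaw_2_left, jaw_2_right, jaw_3_left, jaw_3_right below 0.06 rad), for 0.3 s.
3. the speed control stands at the preset pointer (y of speed_grip in the frame of preset_mark between -0.004 and 0.004 m), for 0.2 s.
At the end, for the whole second after the job is handed in: finished tubes lie flat inside the tray; each waiting tube is fully down in a station (4 mm across and in height, 11 mm lengthwise, 0.08 rad), all jaws closed (under 0.06 rad); speed control's white line within 4 mm of the preset pointer's; all tubes released and still (all of step 3 and x of done_1 in the frame of tray between -0.06 and 0.06 m and y of done_1 in the frame of tray between -0.095 and 0.095 m and z of done_1 in the frame of tray between 0.012 and 0.03 m and angle between done_1's own x axis and vertical between 1.45 and 1.69 rad and x of done_2 in the frame of tray between -0.06 and 0.06 m and y of done_2 in the frame of tray between -0.095 and 0.095 m and z of done_2 in the frame of tray between 0.012 and 0.03 m and angle between done_2's own x axis and vertical between 1.45 and 1.69 rad and x of done_3 in the frame of tray between -0.06 and 0.06 m and y of done_3 in the frame of tray between -0.095 and 0.095 m and z of done_3 in the frame of tray between 0.012 and 0.03 m and angle between done_3's own x axis and vertical between 1.45 and 1.69 rad and ((x of new_1 in the frame of station_1 between -0.011 and 0.011 m and y of new_1 in the frame of station_1 between -0.004 and 0.004 m and z of new_1 in the frame of station_1 between -0.004 and 0.004 m and angle between the x axis of new_1 and the x axis of station_1, either way round below 0.08 rad) or (x of new_1 in the frame of station_2 between -0.011 and 0.011 m and y of new_1 in the frame of station_2 between -0.004 and 0.004 m and z of new_1 in the frame of station_2 between -0.004 and 0.004 m and angle between the x axis of new_1 and the x axis of station_2, either way round below 0.08 rad) or (x of new_1 in the frame of station_3 between -0.011 and 0.011 m and y of new_1 in the frame of station_3 between -0.004 and 0.004 m and z of new_1 in the frame of station_3 between -0.004 and 0.004 m and angle between the x axis of new_1 and the x axis of station_3, either way round below 0.08 rad)) and ((x of new_2 in the frame of station_1 between -0.011 and 0.011 m and y of new_2 in the frame of station_1 between -0.004 and 0.004 m and z of new_2 in the frame of station_1 between -0.004 and 0.004 m and angle between the x axis of new_2 and the x axis of station_1, either way round below 0.08 rad) or (x of new_2 in the frame of station_2 between -0.011 and 0.011 m and y of new_2 in the frame of station_2 between -0.004 and 0.004 m and z of new_2 in the frame of station_2 between -0.004 and 0.004 m and angle between the x axis of new_2 and the x axis of station_2, either way round below 0.08 rad) or (x of new_2 in the frame of station_3 between -0.011 and 0.011 m and y of new_2 in the frame of station_3 between -0.004 and 0.004 m and z of new_2 in the frame of station_3 between -0.004 and 0.004 m and angle between the x axis of new_2 and the x axis of station_3, either way round below 0.08 rad)) and ((x of new_3 in the frame of station_1 between -0.011 and 0.011 m and y of new_3 in the frame of station_1 between -0.004 and 0.004 m and z of new_3 in the frame of station_1 between -0.004 and 0.004 m and angle between the x axis of new_3 and the x axis of station_1, either way round below 0.08 rad) or (x of new_3 in the frame of station_2 between -0.011 and 0.011 m and y of new_3 in the frame of station_2 between -0.004 and 0.004 m and z of new_3 in the frame of station_2 between -0.004 and 0.004 m and angle between the x axis of new_3 and the x axis of station_2, either way round below 0.08 rad) or (x of new_3 in the frame of station_3 between -0.011 and 0.011 m and y of new_3 in the frame of station_3 between -0.004 and 0.004 m and z of new_3 in the frame of station_3 between -0.004 and 0.004 m and angle between the x axis of new_3 and the x axis of station_3, either way round below 0.08 rad)) and value of joint each of jaw_1_left, jaw_1_right, jaw_2_left, jaw_2_right, jaw_3_left, jaw_3_right below 0.06 rad and linear speed of each of done_1, done_2, done_3, new_1, new_2, new_3 below 0.02 m/s); the robot touches nothing.
It fails at once if a tube lifted while the speed control is off zero (value of joint speed above 0.008 m and height (world z) of any of done_1, done_2, done_3, new_1, new_2, new_3 above 0.15 m).
It fails at once if the robot went away (more than 0.18 m) from a tube left lying on top of jaws that had not closed over it (((x of new_1 in the frame of station_1 between -0.03 and 0.03 m and y of new_1 in the frame of station_1 between -0.015 and 0.015 m and z of new_1 in the frame of station_1 between 0.007 and 0.03 m and angle between the x axis of new_1 and the x axis of station_1, either way round below 0.25 rad) and distance between the grasp point and new_1 above 0.18 m) or ((x of new_1 in the frame of station_2 between -0.03 and 0.03 m and y of new_1 in the frame of station_2 between -0.015 and 0.015 m and z of new_1 in the frame of station_2 between 0.007 and 0.03 m and angle between the x axis of new_1 and the x axis of station_2, either way round below 0.25 rad) and distance between the grasp point and new_1 above 0.18 m) or ((x of new_1 in the frame of station_3 between -0.03 and 0.03 m and y of new_1 in the frame of station_3 between -0.015 and 0.015 m and z of new_1 in the frame of station_3 between 0.007 and 0.03 m and angle between the x axis of new_1 and the x axis of station_3, either way round below 0.25 rad) and distance between the grasp point and new_1 above 0.18 m) or ((x of new_2 in the frame of station_1 between -0.03 and 0.03 m and y of new_2 in the frame of station_1 between -0.015 and 0.015 m and z of new_2 in the frame of station_1 between 0.007 and 0.03 m and angle between the x axis of new_2 and the x axis of station_1, either way round below 0.25 rad) and distance between the grasp point and new_2 above 0.18 m) or ((x of new_2 in the frame of station_2 between -0.03 and 0.03 m and y of new_2 in the frame of station_2 between -0.015 and 0.015 m and z of new_2 in the frame of station_2 between 0.007 and 0.03 m and angle between the x axis of new_2 and the x axis of station_2, either way round below 0.25 rad) and distance between the grasp point and new_2 above 0.18 m) or ((x of new_2 in the frame of station_3 between -0.03 and 0.03 m and y of new_2 in the frame of station_3 between -0.015 and 0.015 m and z of new_2 in the frame of station_3 between 0.007 and 0.03 m and angle between the x axis of new_2 and the x axis of station_3, either way round below 0.25 rad) and distance between the grasp point and new_2 above 0.18 m) or ((x of new_3 in the frame of station_1 between -0.03 and 0.03 m and y of new_3 in the frame of station_1 between -0.015 and 0.015 m and z of new_3 in the frame of station_1 between 0.007 and 0.03 m and angle between the x axis of new_3 and the x axis of station_1, either way round below 0.25 rad) and distance between the grasp point and new_3 above 0.18 m) or ((x of new_3 in the frame of station_2 between -0.03 and 0.03 m and y of new_3 in the frame of station_2 between -0.015 and 0.015 m and z of new_3 in the frame of station_2 between 0.007 and 0.03 m and angle between the x axis of new_3 and the x axis of station_2, either way round below 0.25 rad) and distance between the grasp point and new_3 above 0.18 m) or ((x of new_3 in the frame of station_3 between -0.03 and 0.03 m and y of new_3 in the frame of station_3 between -0.015 and 0.015 m and z of new_3 in the frame of station_3 between 0.007 and 0.03 m and angle between the x axis of new_3 and the x axis of station_3, either way round below 0.25 rad) and distance between the grasp point and new_3 above 0.18 m)).
It fails at once if the scissors, tape roll or pipette bulb moved by more than 3 cm (distance of any of scissors, tape_roll, bulb from where it was at the start of the episode above 0.03 m).
Of done_1, done_2, done_3 only 2 to 3 are there at a start; the rules pass over those that are not, and their reading is None.
Of new_1, new_2, new_3 only 2 to 3 are there at a start; the rules pass over those that are not, and their reading is None.
At some moment in a run one of tray may be knocked a few centimetres aside while the robot is not near it.
Once in a run the grip may slacken for a moment while it holds something.
It also fails if it takes over 210 s, if anything falls off the work surface, if the arm or the gripper's body presses on something with over 40 N, if the wrist force passes 120 N, or if a joint passes its speed limit or range.

## Working session

There is one attempt and no reset: what is moved stays moved. The work goes in short steps, Python scripts to look and compute and a shell command to move; the robot and the scene stay as the last step left them, time stands still between calls to the robot, and variables do not carry over. Pictures are saved under pics/ and viewed, at most 14 in all, crops included, and the job is handed in when it is done.

```bash
ls; mkdir -p pics; python3 - <<'E'
from plant import *
import cv2
for n in("top","side"):
    c=capture(n); cv2.imwrite(f"pics/{n}0.png",c["frame"][:,:,::-1])
    print({k:v for k,v in c.items() if k!="frame"})
print(get_obs())
E
```

```text
pics
{'fx': 474.1144705308176, 'fy': 474.1144705308176, 'cx': 278.3971267690598, 'cy': 206.08085546022235, 'dist_coeffs': array([-0.09091229,  0.        ,  0.        ,  0.        ,  0.        ]), 'eye': array([0.36491988, 0.00631803, 1.20568993]), 'attitude': array([-0.68982353,  0.71623131, -0.0744603 ,  0.07491242])}
{'fx': 430.03752272752996, 'fy': 430.03752272752996, 'cx': 271.7006530669295, 'cy': 214.25992918767517, 'dist_coeffs': array([0.04211424, 0.        , 0.        , 0.        , 0.        ]), 'eye': array([ 1.10233073, -0.37129682,  1.21736247]), 'attitude': array([ 0.86376679,  0.44162818, -0.11170452, -0.21539171])}
{'clock': 0.1, 'qpos': array([1.07228831e+00, 1.04608148e-01, 9.65613955e-02, 1.56387452e+00,
       1.28799799e-05, 1.35306898e+00]), 'joint_velocities': array([-1.35881175e-03,  8.43468378e-05,  3.91312117e-03, -8.25567117e-04,
       -1.51551064e-03, -7.13551499e-05]), 'effort': array([ 6.00405678e-03, -5.58205462e+01,  5.04722142e+01,  1.29116312e-02,
       -2.89223381e-04,  2.28064215e-05]), 'tcp_pos': array([0.16613408, 0.57625982, 0.23862638]), 'eef_rot': array([ 1.39929603e-01,  9.90161295e-01, -5.24532995e-04, -2.03185518e-04]), 'wrist_force': array([-0.6099708 , -0.13635237, -0.63928113]), 'torque': array([-0.01674218, -0.02274714, -0.03233333]), 'gripper_force': 0.0, 'opening': 0.9958813681896507}
```

View pics/top0.png

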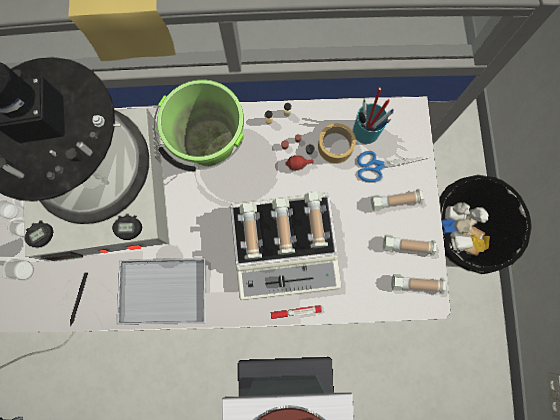

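View pics/side0.png

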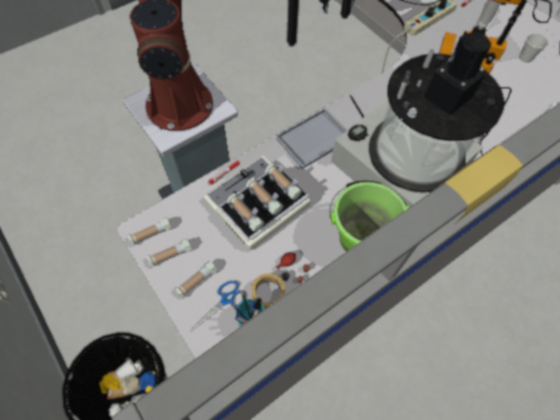

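Top view: rocker at ~(285,245) with three clipped tubes, panel below it with slider at ~(282,282). The tray is at ~(161,291) and new tubes at ~(397,200), (410,244), (418,284). The side view shows the same things. Next I'll project and zoom in.

```bash
cat > h.py <<'E'
import numpy as np, cv2
from scipy.spatial.transform import Rotation as R
from plant import *
def KD(c): return np.array([[c["fx"],0,c["cx"]],[0,c["fy"],c["cy"]],[0,0,1.]]),np.array(c["dist_coeffs"])
def proj(c,P):
    K,D=KD(c); Rm=R.from_quat(c["attitude"]).as_matrix().T
    return cv2.projectPoints(np.atleast_2d(np.array(P,float)),cv2.Rodrigues(Rm)[0],-Rm@c["eye"],K,D)[0][:,0]
def ray(c,uv):
    K,D=KD(c); n=cv2.undistortPoints(np.array(uv,float).reshape(-1,1,2),K,D)[:,0]
    return np.c_[n,np.ones(len(n))]@R.from_quat(c["attitude"]).as_matrix().T
def px(c,uv,z):
    d=ray(c,uv); return c["eye"]+d*((z-c["eye"][2])/d[:,2])[:,None]
def crop(c,u0,v0,w,h,s,f):
    im=cv2.resize(c["frame"][v0:v0+h,u0:u0+w,::-1],None,fx=s,fy=s,interpolation=cv2.INTER_CUBIC)
    cv2.imwrite(f,im)
E
python3 - <<'E'
from h import *
c=capture("top"); print(proj(c,[[0,0,0],[.4,0,0],get_obs()["tcp_pos"]]))
print(px(c,[[161,291],[285,245]],0))
crop(c,225,185,125,120,6,"pics/t1.png")
a=c["frame"][175:305,355:455,::-1];b=c["frame"][245:335,105:215,::-1]
A=cv2.resize(a,None,fx=4,fy=4,interpolation=2);B=cv2.resize(b,None,fx=3.5,fy=3.5,interpolation=2)
o=np.zeros((520,800,3),np.uint8);o[:520,:400]=A;o[:315,405:790]=B;cv2.imwrite("pics/t2.png",o)
E
```

```text
[[289.00284402 460.96621306]
 [282.59526055 293.22601986]
 [  1.08675702 414.14701897]]
[[ 0.41576364  0.30701202  0.        ]
 [ 0.52156447 -0.01086363  0.        ]]
```

View pics/t1.png

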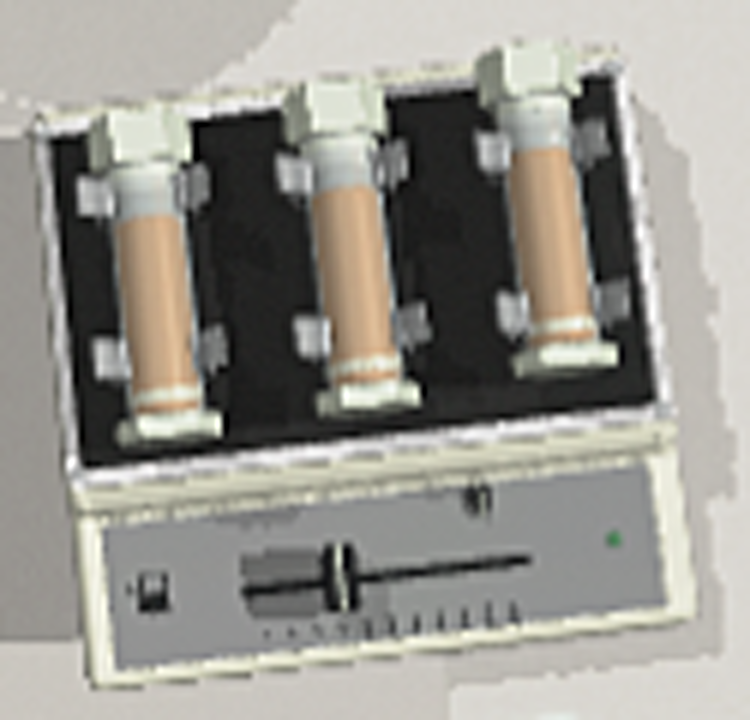

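View pics/t2.png

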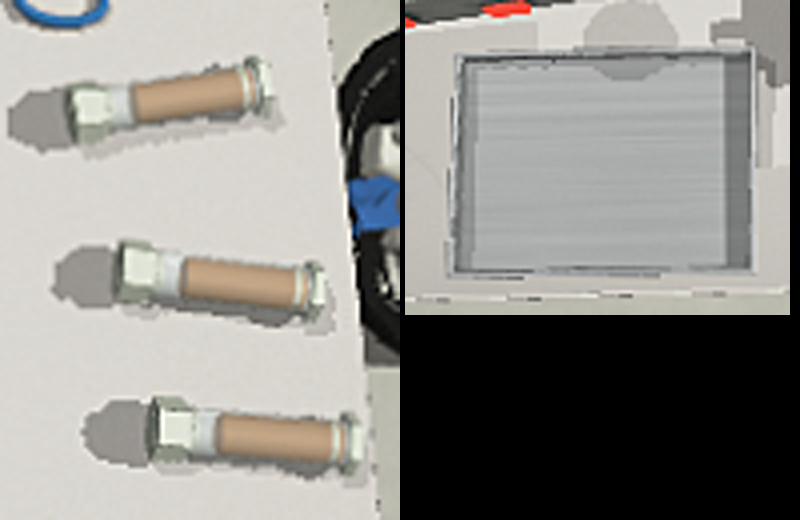

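The zoom shows the slider's white line at crop (342,578), the preset pointer at (479,500), the clip pairs around each tube, the ends of all three new tubes, and the tray corners. Now converting these to world positions.

```bash
cat >> h.py <<'E'
E
python3 - <<'E'
from h import *
np.set_printoptions(precision=4,suppress=True)
c=capture("top")
T=lambda p:np.array(p)/6.+[225,185]
cl=px(c,T([(161,352),(145,191),(362,330),(343,166),(562,305),(541,145)]),.118)
m=(cl[::2]+cl[1::2])/2; print("stations",m,np.linalg.norm(np.diff(m,axis=0),axis=1),np.linalg.norm(cl[::2]-cl[1::2],axis=1))
d=cl[1::2]-cl[::2];print("yaw",np.arctan2(d[:,1],d[:,0]), "yaw via y", np.arctan2(*( (m[0]-m[2])[[1,0]]))-np.pi/2)
q=px(c,T([(40,118),(615,62),(670,415),(78,478)]),.073);print("corners",q,q.mean(0))
print("slider",px(c,T([(342,578)]),.072),"preset",px(c,T([(479,500)]),.044),"slot ends",px(c,T([(243,593),(530,560)]),.04))
t=px(c,np.array([(72,113),(271,82),(119,268),(325,292),(151,428),(360,446)])/4+[355,175],.018)
for a,b in zip(t[::2],t[1::2]):
    L=np.linalg.norm(a-b);u=(a-b)/L;print("new",L,a-u*73*L/.134/1000,np.arctan2(u[1],u[0]))
k=px(c,(np.array([(458,54),(754,48),(752,272),(452,275)])-[405,0])/3.5+[105,245],.02);print("tray",k,k.mean(0))
e=(T([(140,100),(170,445),(333,80),(368,418),(527,40),(565,380)]));print("done ends",px(c,e,.103))
E
```

```text
stations [[ 0.5438  0.0695  0.118 ]
 [ 0.5502 -0.008   0.118 ]
 [ 0.5563 -0.0856  0.118 ]] [0.0778 0.0778] [0.0635 0.0649 0.0635]
yaw [0.0726 0.0744 0.0752] yaw via y 0.07979240307622204
corners [[ 0.6161  0.1167  0.073 ]
 [ 0.6307 -0.1191  0.073 ]
 [ 0.4852 -0.1326  0.073 ]
 [ 0.469   0.1041  0.073 ]] [ 0.5503 -0.0077  0.073 ]
slider [[0.4258 0.0007 0.072 ]] preset [[ 0.4567 -0.0563  0.044 ]] slot ends [[ 0.423   0.0409  0.04  ]
 [ 0.4319 -0.0761  0.04  ]]
new 0.13258053844943604 [ 0.6268 -0.3129  0.018 ] 1.6888794574495323
new 0.13238416297930775 [ 0.5056 -0.3345  0.018 ] 1.412951245422371
new 0.13244263363374723 [ 0.4064 -0.3469  0.018 ] 1.439998322637918
tray [[0.4944 0.4074 0.02  ]
 [0.4917 0.192  0.02  ]
 [0.3346 0.1949 0.02  ]
 [0.3379 0.4083 0.02  ]] [0.4147 0.3007 0.02  ]
done ends [[ 0.6153  0.0738  0.103 ]
 [ 0.4778  0.0655  0.103 ]
 [ 0.6205 -0.0031  0.103 ]
 [ 0.4854 -0.0116  0.103 ]
 [ 0.634  -0.0811  0.103 ]
 [ 0.4973 -0.0889  0.103 ]]
```

```bash
cat >> h.py <<'E'
def to(x,y,z,deg):
    "shift (cm, tool axes) and twist (deg) to bring TCP to xyz with closing line along deg"
    o=get_obs(); r=R.from_quat(o["eef_rot"]); s=r.inv().apply(np.array([x,y,z])-o["tcp_pos"])*100
    ty=r.apply([0,1,0]); a=np.degrees(np.arctan2(ty[1],ty[0])); w=(a-deg+90)%180-90
    print("xyz",s.round(2),"twist",round(w,2),"q6 %.2f"%o["qpos"][5],"t %.1f"%o["clock"])
E
python3 -c "
from h import *
to(.426,.0007,.16,94.4);to(.426,.0007,.056,94.4)"
```

```text
xyz [-40.92 -48.1    7.91] twist -20.49 q6 1.35 t 0.2
xyz [-40.92 -48.09  18.31] twist -20.49 q6 1.35 t 0.2
```

```bash
python3 -m crank '[{"jaw":4,"xyz":[-5,-6,2],"twist":-5},{"jaw":4,"xyz":[-9,-10,3],"twist":-10},{"jaw":4,"xyz":[-12,-14,4],"twist":-15},{"jaw":4,"xyz":[-15,-18,5],"twist":-20.5},{"jaw":4,"xyz":[-18,-22,6],"twist":-20.5},{"jaw":4,"xyz":[-21,-25,7],"twist":-20.5},{"jaw":4,"xyz":[-25,-29,7.9],"twist":-20.5},{"jaw":4,"xyz":[-28,-33,7.9],"twist":-20.5},{"jaw":4,"xyz":[-31,-37,7.9],"twist":-20.5},{"jaw":4,"xyz":[-35,-41,7.9],"twist":-20.5},{"jaw":4,"xyz":[-38,-45,7.9],"twist":-20.5},{"jaw":4,"xyz":[-40.9,-48.1,7.9],"twist":-20.5},{"jaw":4,"xyz":[-40.9,-48.1,7.9],"twist":-20.5},{"jaw":4,"xyz":[-40.9,-48.1,7.9],"twist":-20.5},{"jaw":4,"xyz":[-40.9,-48.1,7.9],"twist":-20.5}]' 40; python3 -c "
from h import *
to(.426,.0007,.056,94.4)
c=capture('side'); print(proj(c,[[.426,.0007,.072]])); crop(c,170,120,160,120,5,'pics/s1.png')"
```

```text
clock: 1.7
tcp_pos: [0.4258, 0.0005, 0.16]
eef_rot: [-0.037, 0.999, 0.0, -0.0]
wrist_force: [0.0, 0.8, 0.1]
opening: 0.468
gripper_force: 0.0
xyz [-3.00e-02  1.00e-02  1.04e+01] twist -0.11 q6 -0.38 t 1.7
[[243.20948189 171.39033727]]
```

View pics/s1.png

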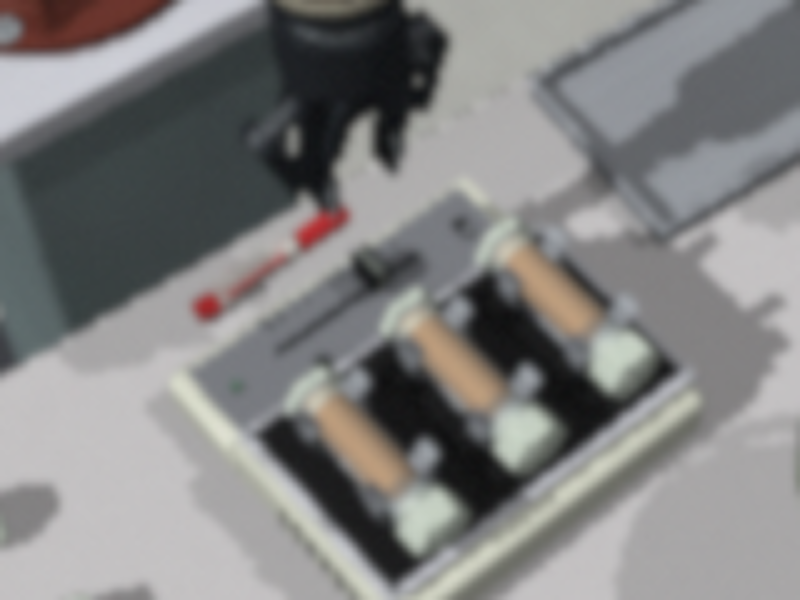

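The side view shows the open gripper above the slider cap, which is at crop (372,262) against a predicted (366,257). They agree, so I'm descending and gripping.

```bash
python3 -m crank '[{"jaw":4,"xyz":[0,0,4],"twist":0},{"jaw":4,"xyz":[0,0,7],"twist":0},{"jaw":4,"xyz":[0,0,9],"twist":0},{"jaw":4,"xyz":[0,0,10.3],"twist":0},{"jaw":4,"xyz":[0,0,10.3],"twist":0},{"jaw":1,"xyz":[0,0,10.3],"twist":0},{"jaw":1,"xyz":[0,0,10.3],"twist":0},{"jaw":1,"xyz":[0,0,10.3],"twist":0},{"jaw":1,"xyz":[0,0,10.3],"twist":0},{"jaw":1,"xyz":[0,0,10.3],"twist":0}]' 40
python3 -m crank '[{"jaw":1,"xyz":[0,0.8,0],"twist":0},{"jaw":1,"xyz":[0,1.6,0],"twist":0},{"jaw":1,"xyz":[0,2.4,0],"twist":0},{"jaw":1,"xyz":[0,2.8,0],"twist":0},{"jaw":1,"xyz":[0,3.0,0],"twist":0},{"jaw":1,"xyz":[0,3.2,0],"twist":0},{"jaw":1,"xyz":[0,3.2,0],"twist":0}]' 40
```

```text
clock: 2.75
tcp_pos: [0.4268, 0.001, 0.0587]
eef_rot: [-0.039, 0.999, -0.0, 0.001]
wrist_force: [-2.8, 2.2, 7.0]
opening: 0.152
gripper_force: 40.8
clock: 3.45
tcp_pos: [0.4243, 0.0326, 0.0588]
eef_rot: [-0.039, 0.999, -0.001, 0.001]
wrist_force: [-1.3, -0.1, 6.7]
opening: 0.154
gripper_force: 40.8
```

```bash
python3 -m crank '[{"jaw":1,"xyz":[0,0.2,0],"twist":0},{"jaw":1,"xyz":[0,0.2,0],"twist":0}]' 40;python3 -m crank '[{"jaw":1,"xyz":[0,0.2,0],"twist":0},{"jaw":1,"xyz":[0,0.2,0],"twist":0}]' 40;python3 -m crank '[{"jaw":1,"xyz":[0,0.2,0],"twist":0},{"jaw":1,"xyz":[0,0.2,0],"twist":0}]' 40
```

```text
clock: 3.65
tcp_pos: [0.4242, 0.0344, 0.0588]
eef_rot: [-0.038, 0.999, -0.001, 0.001]
wrist_force: [-1.4, -2.5, 6.1]
opening: 0.155
gripper_force: 40.9
clock: 3.85
tcp_pos: [0.4242, 0.0346, 0.0588]
eef_rot: [-0.038, 0.999, -0.003, 0.001]
wrist_force: [-2.5, -13.1, 4.6]
opening: 0.153
gripper_force: 40.9
clock: 4.05
tcp_pos: [0.4242, 0.0348, 0.0588]
eef_rot: [-0.037, 0.999, -0.005, 0.001]
wrist_force: [-2.8, -23.6, 2.0]
opening: 0.155
gripper_force: 40.8
```

```bash
python3 -m crank '[{"jaw":3.5,"xyz":[0,-0.4,0],"twist":0},{"jaw":3.5,"xyz":[0,-0.4,0],"twist":0},{"jaw":3.5,"xyz":[0,-0.4,0],"twist":0},{"jaw":6,"xyz":[0,-0.4,-5],"twist":0},{"jaw":6,"xyz":[0,-0.4,-10],"twist":0},{"jaw":6,"xyz":[0,-0.4,-15],"twist":0},{"jaw":6,"xyz":[0,-0.4,-15],"twist":0}]' 40; python3 -c "
from h import *
c=capture('side'); crop(c,170,120,160,120,5,'pics/s2.png')
to(.5435,.0695,.2,94.4);to(.5435,.0695,.098,94.4)"
```

```text
clock: 4.75
tcp_pos: [0.426, 0.0347, 0.2143]
eef_rot: [-0.039, 0.999, -0.001, 0.005]
wrist_force: [0.8, -0.3, 0.2]
opening: 0.704
gripper_force: 0.0
xyz [-12.06   2.54   1.16] twist 0.03 q6 -0.30 t 4.8
xyz [-12.     2.55  11.36] twist 0.03 q6 -0.30 t 4.8
```

View pics/s2.png

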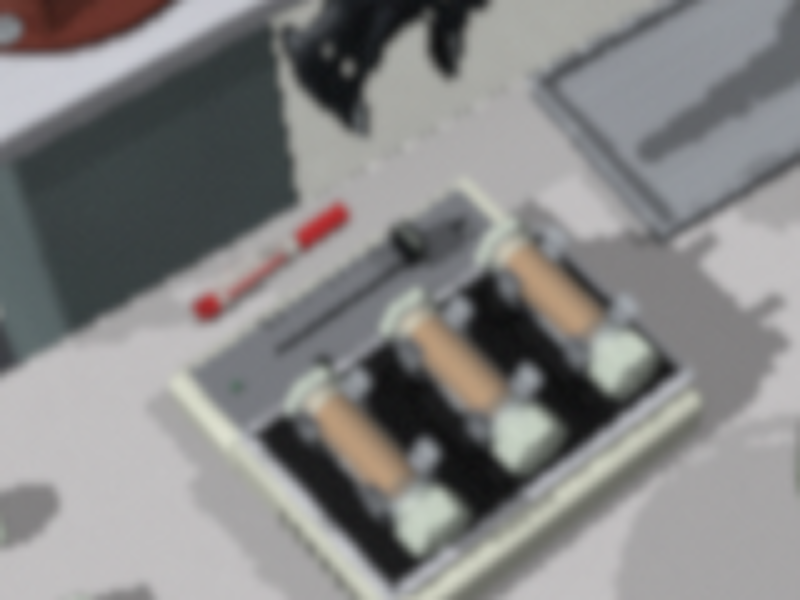

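The slider now sits at the left end of its slot, crop (408,240). Next is tube 1.

```bash
python3 -m crank '[{"jaw":6,"xyz":[-4.5,0.9,0],"twist":0},{"jaw":6,"xyz":[-9,1.8,0],"twist":0},{"jaw":6,"xyz":[-12,2.5,1],"twist":0},{"jaw":6,"xyz":[-12,2.5,1],"twist":0},{"jaw":6,"xyz":[-12,2.5,4],"twist":0},{"jaw":6,"xyz":[-12,2.5,8],"twist":0},{"jaw":6,"xyz":[-12,2.5,10.5],"twist":0},{"jaw":6,"xyz":[-12,2.5,11.4],"twist":0},{"jaw":6,"xyz":[-12,2.5,11.4],"twist":0}]' 60; python3 -m crank '[{"jaw":2.4,"xyz":[0,0,0],"twist":0},{"jaw":2.4,"xyz":[0,0,0],"twist":0},{"jaw":2.4,"xyz":[0,0,0],"twist":0},{"jaw":2.4,"xyz":[0,0,0],"twist":0},{"jaw":2.4,"xyz":[0,0,0],"twist":0},{"jaw":2.4,"xyz":[0,0,0],"twist":0}]' 60
```

```text
clock: 5.7
tcp_pos: [0.5396, 0.0693, 0.092]
eef_rot: [-0.039, 0.999, 0.0, -0.001]
wrist_force: [-0.5, -0.5, -0.2]
opening: 0.702
gripper_force: 0.0
clock: 6.3
tcp_pos: [0.542, 0.0714, 0.0957]
eef_rot: [-0.039, 0.999, 0.002, 0.002]
wrist_force: [-2.4, 12.7, 6.7]
opening: 0.328
gripper_force: 59.0
```

```bash
python3 -m crank '[{"jaw":2.4,"xyz":[0,0.2,0],"twist":0},{"jaw":2.4,"xyz":[0,0.2,0],"twist":0},{"jaw":2.4,"xyz":[0,0.2,0],"twist":0}]' 60
```

```text
clock: 6.6
tcp_pos: [0.542, 0.0716, 0.0957]
eef_rot: [-0.039, 0.999, 0.0, 0.001]
wrist_force: [-2.3, 2.9, 6.7]
opening: 0.328
gripper_force: 59.2
```

```bash
python3 -m crank '[{"jaw":2.4,"xyz":[0,0.2,-1],"twist":0},{"jaw":2.4,"xyz":[0,0.2,-2.5],"twist":0},{"jaw":2.4,"xyz":[0,0.2,-5],"twist":0},{"jaw":2.4,"xyz":[0,0.2,-9],"twist":0},{"jaw":2.4,"xyz":[0,0.2,-11],"twist":0},{"jaw":2.4,"xyz":[0,0.2,-11],"twist":0},{"jaw":2.4,"xyz":[0,0.2,-11],"twist":0}]' 60; python3 -c "
from h import *
to(.409,.364,.1,89);to(.409,.364,.018,89)"
```

```text
clock: 7.3
tcp_pos: [0.5414, 0.0731, 0.2047]
eef_rot: [-0.039, 0.999, 0.0, 0.001]
wrist_force: [1.1, -0.1, -1.1]
opening: 0.33
gripper_force: 61.8
xyz [10.98 30.02 10.44] twist 5.42 q6 -0.18 t 7.3
xyz [11.   30.02 18.64] twist 5.42 q6 -0.18 t 7.3
```

```bash
python3 -m crank '[{"jaw":2.4,"xyz":[1.5,4,0],"twist":2},{"jaw":2.4,"xyz":[3,8,0],"twist":5.4},{"jaw":2.4,"xyz":[4.5,12,0],"twist":5.4},{"jaw":2.4,"xyz":[6,16,1],"twist":5.4},{"jaw":2.4,"xyz":[7.5,20,3],"twist":5.4},{"jaw":2.4,"xyz":[9,24,6],"twist":5.4},{"jaw":2.4,"xyz":[10,27,8],"twist":5.4},{"jaw":2.4,"xyz":[11,30.1,10.4],"twist":5.4},{"jaw":2.4,"xyz":[11,30.1,10.4],"twist":5.4},{"jaw":2.4,"xyz":[11,30.1,10.4],"twist":5.4}]' 60; python3 -c "
from h import *
c=capture('side'); s=c['frame'][85:175,255:370,::-1]; c2=capture('top');t=c2['frame'][240:335,95:220,::-1]
print(proj(c,[[.409,.366,.02]])-[255,85],proj(c2,[[.409,.366,.02]])-[95,240])
o=np.zeros((320,800,3),np.uint8);a=cv2.resize(s,(400,313));b=cv2.resize(t,(395,300));o[:313,:400]=a;o[:300,405:]=b;cv2.imwrite('pics/p1.png',o)
to(.409,.366,.0157,89)"
```

```text
clock: 8.3
tcp_pos: [0.4065, 0.3646, 0.0979]
eef_rot: [0.008, 1.0, -0.001, -0.001]
wrist_force: [1.0, 0.8, -0.4]
opening: 0.333
gripper_force: 61.8
[[72.06201186 40.64085082]] [[40.63444862 54.12503125]]
xyz [-0.06  0.18  8.39] twist -0.02 q6 0.51 t 8.4
```

View pics/p1.png

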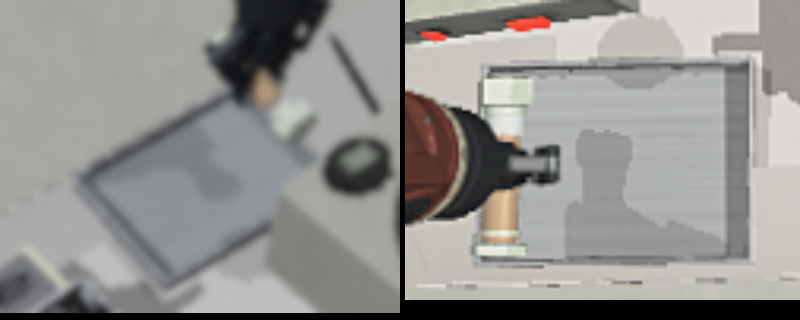

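The tray has not moved. The tube hangs over its left part, with the cap at the back, at crop (505,170). Lowering it now.

```bash
python3 -m crank '[{"jaw":2.4,"xyz":[0,0,3],"twist":0},{"jaw":2.4,"xyz":[0,0,5.5],"twist":0},{"jaw":2.4,"xyz":[0,0,7],"twist":0},{"jaw":2.4,"xyz":[0,0,8],"twist":0},{"jaw":2.4,"xyz":[0,0,8.3],"twist":0},{"jaw":2.4,"xyz":[0,0,8.3],"twist":0}]' 60;  python3 -m crank '[{"jaw":3.6,"xyz":[0,0,0],"twist":0},{"jaw":4.4,"xyz":[0,0,0],"twist":0},{"jaw":4.4,"xyz":[0,0,0],"twist":0},{"jaw":4.4,"xyz":[0,0,0],"twist":0},{"jaw":4.4,"xyz":[0,0,-4],"twist":0},{"jaw":4.4,"xyz":[0,0,-9],"twist":0},{"jaw":6,"xyz":[0,0,-14],"twist":0},{"jaw":6,"xyz":[0,0,-18],"twist":0},{"jaw":6,"xyz":[0,0,-18],"twist":0},{"jaw":6,"xyz":[0,0,-18],"twist":0}]' 60; python3 -c "
from h import *
to(.547,-.0058,.2,94.4);to(.547,-.0058,.096,94.4)"
```

```text
clock: 9.0
tcp_pos: [0.4084, 0.3647, 0.0168]
eef_rot: [0.009, 1.0, 0.0, 0.0]
wrist_force: [0.1, -0.4, -1.0]
opening: 0.328
gripper_force: 61.8
clock: 10.0
tcp_pos: [0.4085, 0.3651, 0.1973]
eef_rot: [0.009, 1.0, 0.001, 0.001]
wrist_force: [-0.2, -0.9, -1.6]
opening: 0.699
gripper_force: 0.0
xyz [-14.48 -36.85  -0.28] twist -5.38 q6 0.51 t 10.0
xyz [-14.46 -36.86  10.12] twist -5.38 q6 0.51 t 10.0
```

```bash
python3 -m crank '[{"jaw":6,"xyz":[-1.8,-4.6,0],"twist":-5.4},{"jaw":6,"xyz":[-3.6,-9.2,0],"twist":-5.4},{"jaw":6,"xyz":[-5.4,-13.8,0],"twist":-5.4},{"jaw":6,"xyz":[-7.2,-18.4,0],"twist":-5.4},{"jaw":6,"xyz":[-9,-23,0],"twist":-5.4},{"jaw":6,"xyz":[-10.8,-27.6,0],"twist":-5.4},{"jaw":6,"xyz":[-12.6,-32.2,0],"twist":-5.4},{"jaw":6,"xyz":[-14.5,-36.8,0],"twist":-5.4},{"jaw":6,"xyz":[-14.5,-36.8,0],"twist":-5.4},{"jaw":6,"xyz":[-14.5,-36.8,0],"twist":-5.4},{"jaw":6,"xyz":[-14.5,-36.8,4],"twist":-5.4},{"jaw":6,"xyz":[-14.5,-36.8,8],"twist":-5.4},{"jaw":6,"xyz":[-14.5,-36.8,10.1],"twist":-5.4},{"jaw":6,"xyz":[-14.5,-36.8,10.1],"twist":-5.4},{"jaw":2.4,"xyz":[-14.5,-36.8,10.1],"twist":-5.4},{"jaw":2.4,"xyz":[-14.5,-36.8,10.1],"twist":-5.4},{"jaw":2.4,"xyz":[-14.5,-36.8,10.1],"twist":-5.4},{"jaw":2.4,"xyz":[-14.5,-36.8,10.1],"twist":-5.4},{"jaw":2.4,"xyz":[-14.5,-36.8,10.1],"twist":-5.4}]' 60
```

```text
clock: 11.9
tcp_pos: [0.5477, -0.0062, 0.0974]
eef_rot: [-0.038, 0.999, -0.001, 0.001]
wrist_force: [-2.3, -1.3, 7.5]
opening: 0.329
gripper_force: 59.3
```

```bash
python3 -m crank '[{"jaw":2.4,"xyz":[0,0,-1],"twist":0},{"jaw":2.4,"xyz":[0,0,-2.5],"twist":0},{"jaw":2.4,"xyz":[0,0,-5],"twist":0},{"jaw":2.4,"xyz":[0,0,-9],"twist":0},{"jaw":2.4,"xyz":[0,0,-11],"twist":0},{"jaw":2.4,"xyz":[0,0,-11],"twist":0},{"jaw":2.4,"xyz":[0,0,-11],"twist":0}]' 60; python3 -c "
from h import *
to(.409,.303,.1,89)"
```

```text
clock: 12.6
tcp_pos: [0.5471, -0.0056, 0.2065]
eef_rot: [-0.039, 0.999, -0.0, 0.001]
wrist_force: [0.2, 0.3, -1.3]
opening: 0.327
gripper_force: 61.8
xyz [11.41 31.84 10.63] twist 5.42 q6 -0.33 t 12.6
```

```bash
cat >> h.py <<'E'
def tray():
    b=cv2.imread("pics/top0.png"); f=capture("top")["frame"][:,:,::-1].copy()
    for u,v in [(120,260),(205,258),(204,323),(118,324)]:
        t=b[v-9:v+10,u-9:u+10]; s=f[max(v-34,0):v+35,u-34:u+35]
        m=cv2.matchTemplate(s,t,cv2.TM_CCOEFF_NORMED); _,sc,_,p=cv2.minMaxLoc(m); print("corner",(u,v),"shift px",p[0]-25,p[1]-25,round(sc,2))
E
python3 -c "
from h import *
tray()"
python3 -m crank '[{"jaw":2.4,"xyz":[1.6,4.5,0],"twist":2},{"jaw":2.4,"xyz":[3.2,9,0],"twist":5.4},{"jaw":2.4,"xyz":[4.8,13.5,0],"twist":5.4},{"jaw":2.4,"xyz":[6.4,18,0],"twist":5.4},{"jaw":2.4,"xyz":[8,22.5,1],"twist":5.4},{"jaw":2.4,"xyz":[9.6,27,3],"twist":5.4},{"jaw":2.4,"xyz":[11,31,6],"twist":5.4},{"jaw":2.4,"xyz":[11.4,31.8,9.5],"twist":5.4},{"jaw":2.4,"xyz":[11.4,31.8,10.6],"twist":5.4},{"jaw":2.4,"xyz":[11.4,31.8,10.6],"twist":5.4}]' 60;python3 -c "
from h import *
tray()
to(.409,.303,.0167,89)"
```

```text
corner (120, 260) shift px 0 0 0.71
corner (205, 258) shift px -18 -25 0.48
corner (204, 323) shift px 16 -21 0.55
corner (118, 324) shift px 0 0 0.86
clock: 13.65
tcp_pos: [0.4067, 0.3017, 0.097]
eef_rot: [0.008, 1.0, -0.001, -0.002]
wrist_force: [1.0, -0.8, -0.9]
opening: 0.326
gripper_force: 61.8
corner (120, 260) shift px 18 -1 0.42
corner (205, 258) shift px 0 0 0.75
corner (204, 323) shift px 0 0 0.97
corner (118, 324) shift px -7 -3 0.49
xyz [-0.09  0.13  8.23] twist -0.02 q6 0.40 t 13.7
```

Visible tray corners have not shifted, so I'm placing the second tube.

```bash
python3 -m crank '[{"jaw":2.4,"xyz":[0,0,3],"twist":0},{"jaw":2.4,"xyz":[0,0,5.5],"twist":0},{"jaw":2.4,"xyz":[0,0,7],"twist":0},{"jaw":2.4,"xyz":[0,0,8],"twist":0},{"jaw":2.4,"xyz":[0,0,8.2],"twist":0},{"jaw":2.4,"xyz":[0,0,8.2],"twist":0}]' 60;  python3 -m crank '[{"jaw":3.6,"xyz":[0,0,0],"twist":0},{"jaw":4.4,"xyz":[0,0,0],"twist":0},{"jaw":4.4,"xyz":[0,0,0],"twist":0},{"jaw":4.4,"xyz":[0,0,0],"twist":0},{"jaw":4.4,"xyz":[0,0,-4],"twist":0},{"jaw":4.4,"xyz":[0,0,-9],"twist":0},{"jaw":6,"xyz":[0,0,-14],"twist":0},{"jaw":6,"xyz":[0,0,-18],"twist":0},{"jaw":6,"xyz":[0,0,-18],"twist":0},{"jaw":6,"xyz":[0,0,-18],"twist":0}]' 60; python3 -c "
from h import *
to(.556,-.0838,.2,94.4);to(.556,-.0838,.096,94.4)"
```

```text
clock: 14.3
tcp_pos: [0.4091, 0.3026, 0.0182]
eef_rot: [0.009, 1.0, 0.0, 0.0]
wrist_force: [-0.5, -0.3, -0.4]
opening: 0.328
gripper_force: 61.8
clock: 15.3
tcp_pos: [0.409, 0.3028, 0.1982]
eef_rot: [0.009, 1.0, 0.0, 0.001]
wrist_force: [-0.4, 0.4, 0.1]
opening: 0.7
gripper_force: 0.0
xyz [-15.36 -38.4   -0.18] twist -5.38 q6 0.40 t 15.3
xyz [-15.34 -38.41  10.22] twist -5.38 q6 0.40 t 15.3
```

```bash
python3 -m crank '[{"jaw":6,"xyz":[-1.8,-4.6,0],"twist":-5.4},{"jaw":6,"xyz":[-3.6,-9.2,0],"twist":-5.4},{"jaw":6,"xyz":[-5.4,-13.8,0],"twist":-5.4},{"jaw":6,"xyz":[-7.2,-18.4,0],"twist":-5.4},{"jaw":6,"xyz":[-9,-23,0],"twist":-5.4},{"jaw":6,"xyz":[-10.8,-27.6,0],"twist":-5.4},{"jaw":6,"xyz":[-12.6,-32.2,0],"twist":-5.4},{"jaw":6,"xyz":[-14.5,-36.8,0],"twist":-5.4},{"jaw":6,"xyz":[-15.3,-38.4,0],"twist":-5.4},{"jaw":6,"xyz":[-15.3,-38.4,0],"twist":-5.4},{"jaw":6,"xyz":[-15.3,-38.4,4],"twist":-5.4},{"jaw":6,"xyz":[-15.3,-38.4,8],"twist":-5.4},{"jaw":6,"xyz":[-15.3,-38.4,10.1],"twist":-5.4},{"jaw":6,"xyz":[-15.3,-38.4,10.1],"twist":-5.4},{"jaw":2.4,"xyz":[-15.3,-38.4,10.1],"twist":-5.4},{"jaw":2.4,"xyz":[-15.3,-38.4,10.1],"twist":-5.4},{"jaw":2.4,"xyz":[-15.3,-38.4,10.1],"twist":-5.4},{"jaw":2.4,"xyz":[-15.3,-38.4,10.1],"twist":-5.4},{"jaw":2.4,"xyz":[-15.3,-38.4,10.1],"twist":-5.4}]' 60
python3 -m crank '[{"jaw":2.4,"xyz":[0,0,-1],"twist":0},{"jaw":2.4,"xyz":[0,0,-2.5],"twist":0},{"jaw":2.4,"xyz":[0,0,-5],"twist":0},{"jaw":2.4,"xyz":[0,0,-9],"twist":0},{"jaw":2.4,"xyz":[0,0,-11],"twist":0},{"jaw":2.4,"xyz":[0,0,-11],"twist":0},{"jaw":2.4,"xyz":[0,0,-11],"twist":0}]' 60; python3 -c "
from h import *
tray()
to(.402,.2405,.1,89)"
```

```text
clock: 17.2
tcp_pos: [0.5557, -0.0839, 0.0983]
eef_rot: [-0.039, 0.999, -0.0, 0.001]
wrist_force: [-1.3, 3.7, 7.5]
opening: 0.332
gripper_force: 59.2
clock: 17.9
tcp_pos: [0.5553, -0.0843, 0.2074]
eef_rot: [-0.038, 0.999, -0.0, 0.001]
wrist_force: [-0.5, 0.6, -2.4]
opening: 0.332
gripper_force: 61.9
corner (120, 260) shift px 0 0 0.67
corner (205, 258) shift px 0 0 0.76
corner (204, 323) shift px 0 0 1.0
corner (118, 324) shift px 0 0 0.86
xyz [12.73 33.53 10.61] twist 5.41 q6 -0.46 t 17.9
```

```bash
python3 -m crank '[{"jaw":2.4,"xyz":[1.6,4.5,0],"twist":2},{"jaw":2.4,"xyz":[3.2,9,0],"twist":5.4},{"jaw":2.4,"xyz":[4.8,13.5,0],"twist":5.4},{"jaw":2.4,"xyz":[6.4,18,0],"twist":5.4},{"jaw":2.4,"xyz":[8,22.5,1],"twist":5.4},{"jaw":2.4,"xyz":[10,27,3],"twist":5.4},{"jaw":2.4,"xyz":[11.8,31,6],"twist":5.4},{"jaw":2.4,"xyz":[12.5,33.5,9],"twist":5.4},{"jaw":2.4,"xyz":[12.5,33.5,10.6],"twist":5.4},{"jaw":2.4,"xyz":[12.5,33.5,10.6],"twist":5.4}]' 60;python3 -c "
from h import *
tray()
to(.404,.2405,.0172,89)"
```

```text
clock: 18.95
tcp_pos: [0.4013, 0.2404, 0.0965]
eef_rot: [0.008, 1.0, -0.001, -0.003]
wrist_force: [0.8, -0.3, -0.9]
opening: 0.321
gripper_force: 61.9
corner (120, 260) shift px -23 -13 0.48
corner (205, 258) shift px 0 0 0.76
corner (204, 323) shift px 0 0 0.97
corner (118, 324) shift px 2 -21 0.47
xyz [-0.15  0.05  8.14] twist 0.06 q6 0.27 t 19.0
```

```bash
python3 -m crank '[{"jaw":2.4,"xyz":[0,0,3],"twist":0},{"jaw":2.4,"xyz":[0,0,5.5],"twist":0},{"jaw":2.4,"xyz":[0,0,7],"twist":0},{"jaw":2.4,"xyz":[0,0,8],"twist":0},{"jaw":2.4,"xyz":[0,0,8.1],"twist":0},{"jaw":2.4,"xyz":[0,0,8.1],"twist":0}]' 60;  python3 -m crank '[{"jaw":3.6,"xyz":[0,0,0],"twist":0},{"jaw":4.4,"xyz":[0,0,0],"twist":0},{"jaw":4.4,"xyz":[0,0,0],"twist":0},{"jaw":4.4,"xyz":[0,0,0],"twist":0},{"jaw":4.4,"xyz":[0,0,-4],"twist":0},{"jaw":4.4,"xyz":[0,0,-9],"twist":0},{"jaw":6,"xyz":[0,0,-14],"twist":0},{"jaw":6,"xyz":[0,0,-18],"twist":0},{"jaw":6,"xyz":[0,0,-18],"twist":0},{"jaw":6,"xyz":[0,0,-18],"twist":0}]' 60; python3 -c "
from h import *
to(.6268,-.3115,.2,6.8)"
```

```text
clock: 19.6
tcp_pos: [0.4051, 0.2402, 0.0202]
eef_rot: [0.009, 1.0, 0.0, 0.0]
wrist_force: [-0.4, -0.2, -0.9]
opening: 0.325
gripper_force: 61.9
clock: 20.6
tcp_pos: [0.405, 0.2406, 0.2003]
eef_rot: [0.009, 1.0, 0.0, 0.001]
wrist_force: [-0.0, -0.9, -0.6]
opening: 0.7
gripper_force: 0.0
xyz [-2.312e+01 -5.482e+01  4.000e-02] twist 82.22 q6 0.27 t 20.6
```

```bash
python3 -m crank '[{"jaw":6,"xyz":[-1.8,-4.5,0],"twist":7},{"jaw":6,"xyz":[-3.7,-9,0],"twist":14},{"jaw":6,"xyz":[-5.5,-13.5,0],"twist":21},{"jaw":6,"xyz":[-7.4,-18,0],"twist":28},{"jaw":6,"xyz":[-9.2,-22.5,0],"twist":35},{"jaw":6,"xyz":[-11,-27,0],"twist":42},{"jaw":6,"xyz":[-13,-31.5,0],"twist":49},{"jaw":6,"xyz":[-15,-36,0],"twist":56},{"jaw":6,"xyz":[-17,-40.5,0],"twist":63},{"jaw":6,"xyz":[-19,-45,0],"twist":70},{"jaw":6,"xyz":[-21,-49.5,0],"twist":76},{"jaw":6,"xyz":[-22.5,-53.5,0],"twist":82.2},{"jaw":6,"xyz":[-23.1,-54.8,4],"twist":82.2},{"jaw":6,"xyz":[-23.1,-54.8,7],"twist":82.2},{"jaw":6,"xyz":[-23.1,-54.8,7],"twist":82.2},{"jaw":6,"xyz":[-23.1,-54.8,7],"twist":82.2}]' 60; python3 -c "
from h import *
to(.6268,-.3115,.016,6.8)
c=capture('side'); s=c['frame'][205:305,110:230,::-1]; c2=capture('top');t=c2['frame'][240:335,95:220,::-1];u=c2['frame'][165:305,355:455,::-1]
P=[[.6268,-.3115,.018]]
print(proj(c,P)-[110,205],proj(c2,P)-[355,165])
o=np.zeros((600,800,3),np.uint8);o[:333,:400]=cv2.resize(s,(400,333));o[:300,405:]=cv2.resize(t,(395,300));o[305:,405:615]=cv2.resize(u,(210,295));cv2.imwrite('pics/p2.png',o)"
```

```text
clock: 22.2
tcp_pos: [0.625, -0.3106, 0.1282]
eef_rot: [0.664, 0.748, -0.0, -0.002]
wrist_force: [0.2, -0.0, 1.1]
opening: 0.704
gripper_force: 0.0
xyz [-0.13  0.19 11.22] twist 0.02 q6 0.80 t 22.2
[[84.04454218 75.72472163]] [[44.70083795 34.01750349]]
```

View pics/p2.png

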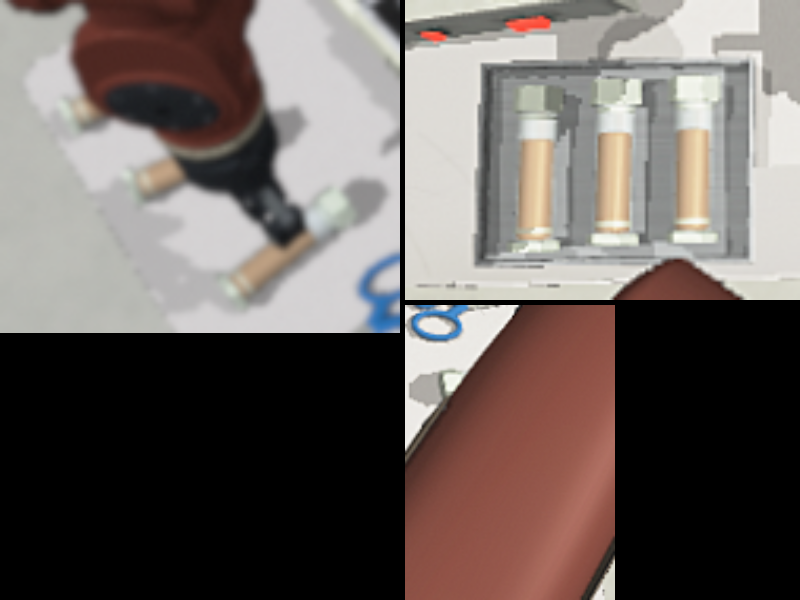

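All three finished tubes lie flat in the tray. The gripper is centred over new tube A, whose body middle at ~(280,252) matches the projection.

```bash
python3 -m crank '[{"jaw":6,"xyz":[0,0.1,4],"twist":0},{"jaw":6,"xyz":[0,0.1,8],"twist":0},{"jaw":6,"xyz":[0,0.1,10.5],"twist":0},{"jaw":6,"xyz":[0,0.1,11.3],"twist":0},{"jaw":6,"xyz":[0,0.1,11.3],"twist":0},{"jaw":2.4,"xyz":[0,0.1,11.3],"twist":0},{"jaw":2.4,"xyz":[0,0.1,11.3],"twist":0},{"jaw":2.4,"xyz":[0,0.1,11.3],"twist":0},{"jaw":2.4,"xyz":[0,0.1,11.3],"twist":0},{"jaw":2.4,"xyz":[0,0.1,11.3],"twist":0}]' 80; python3 -m crank '[{"jaw":2.4,"xyz":[0,0,-4],"twist":0},{"jaw":2.4,"xyz":[0,0,-9],"twist":0},{"jaw":2.4,"xyz":[0,0,-14],"twist":0},{"jaw":2.4,"xyz":[0,0,-18],"twist":0},{"jaw":2.4,"xyz":[0,0,-18],"twist":0},{"jaw":2.4,"xyz":[0,0,-18],"twist":0}]' 80; python3 -c "
from h import *
to(.5432,.0717,.2,94.4)
c=capture('side'); s=c['frame'][205:305,110:230,::-1]
cv2.imwrite('pics/p3.png',cv2.resize(capture('side')['frame'][130:305,90:290,::-1],(800,700))[:600])"
```

```text
clock: 23.3
tcp_pos: [0.6284, -0.3124, 0.0194]
eef_rot: [0.664, 0.748, 0.0, 0.002]
wrist_force: [-1.7, 0.9, 8.1]
opening: 0.319
gripper_force: 78.8
clock: 23.9
tcp_pos: [0.6277, -0.312, 0.1985]
eef_rot: [0.664, 0.748, 0.0, 0.002]
wrist_force: [-0.5, -0.3, -2.4]
opening: 0.321
gripper_force: 79.1
xyz [39.1  -3.84 -0.26] twist -87.59 q6 0.80 t 23.9
```

```bash
python3 -m crank '[{"jaw":2.4,"xyz":[3.5,-0.4,0],"twist":-5},{"jaw":2.4,"xyz":[7,-0.7,0],"twist":-13},{"jaw":2.4,"xyz":[10.5,-1.1,0],"twist":-21},{"jaw":2.4,"xyz":[14,-1.4,0],"twist":-29},{"jaw":2.4,"xyz":[17.5,-1.8,0],"twist":-37},{"jaw":2.4,"xyz":[21,-2.2,0],"twist":-45},{"jaw":2.4,"xyz":[24.5,-2.5,0],"twist":-53},{"jaw":2.4,"xyz":[28,-2.8,0],"twist":-61},{"jaw":2.4,"xyz":[31.5,-3.1,0],"twist":-69},{"jaw":2.4,"xyz":[35,-3.5,0],"twist":-77},{"jaw":2.4,"xyz":[38,-3.8,0],"twist":-85},{"jaw":2.4,"xyz":[39.1,-3.8,0],"twist":-87.6},{"jaw":2.4,"xyz":[39.1,-3.8,0],"twist":-87.6},{"jaw":2.4,"xyz":[39.1,-3.8,0],"twist":-87.6}]' 80; python3 -c "
from h import *
to(.544,.0718,.14,94.4)
c=capture('side'); cv2.imwrite('pics/p3.png',cv2.resize(c['frame'][120:240,170:330,::-1],(800,600)))"
```

```text
clock: 25.4
tcp_pos: [0.5427, 0.0716, 0.1955]
eef_rot: [-0.037, 0.999, -0.0, -0.001]
wrist_force: [-1.0, 0.0, -1.1]
opening: 0.318
gripper_force: 79.1
xyz [-0.14  0.01  5.55] twist -0.14 q6 -0.18 t 25.4
```

View pics/p3.png

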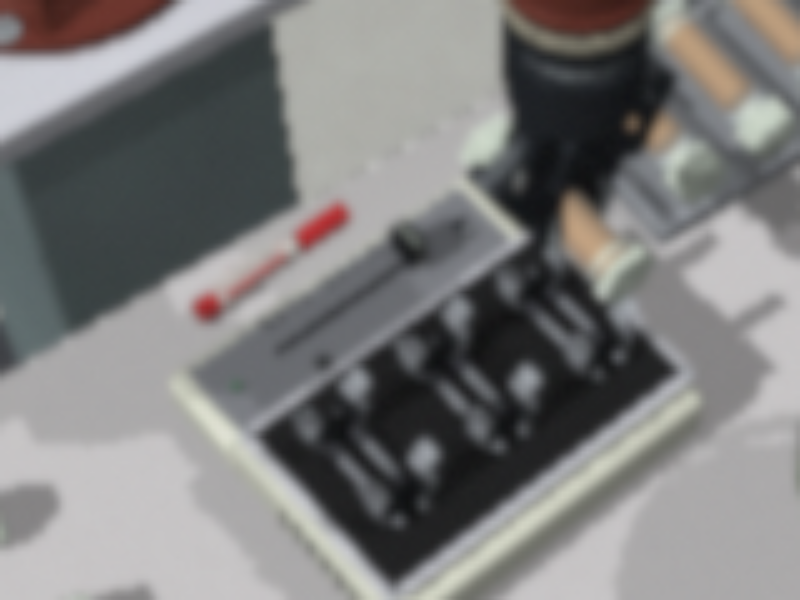

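The tube hangs level over station 1 with its foot at the rear, (625,270), and the slider is still at zero. Lowering.

```bash
python3 -m crank '[{"jaw":2.4,"xyz":[-0.1,0,3],"twist":0},{"jaw":2.4,"xyz":[-0.1,0,5],"twist":0},{"jaw":2.4,"xyz":[-0.1,0,6.2],"twist":0},{"jaw":2.4,"xyz":[-0.1,0,6.7],"twist":0},{"jaw":2.4,"xyz":[-0.1,0,6.7],"twist":0}]' 80;python3 -m crank '[{"jaw":2.4,"xyz":[0,0,0.5],"twist":0},{"jaw":2.4,"xyz":[0,0,1],"twist":0},{"jaw":2.4,"xyz":[0,0,1.3],"twist":0},{"jaw":2.4,"xyz":[0,0,1.3],"twist":0}]' 80
```

```text
clock: 25.95
tcp_pos: [0.5437, 0.0719, 0.1291]
eef_rot: [-0.038, 0.999, 0.0, -0.0]
wrist_force: [0.2, -0.3, -0.2]
opening: 0.319
gripper_force: 79.1
clock: 26.35
tcp_pos: [0.5452, 0.0722, 0.1174]
eef_rot: [-0.038, 0.999, -0.0, 0.002]
wrist_force: [4.0, 0.2, 0.2]
opening: 0.32
gripper_force: 79.3
```

```bash
python3 -m crank '[{"jaw":2.4,"xyz":[0,0,0.4],"twist":0},{"jaw":2.4,"xyz":[0,0,0.8],"twist":0},{"jaw":2.4,"xyz":[0,0,0.8],"twist":0}]' 80
```

```text
clock: 26.65
tcp_pos: [0.5439, 0.0723, 0.1075]
eef_rot: [-0.038, 0.999, -0.0, 0.0]
wrist_force: [5.4, -0.5, -7.1]
opening: 0.326
gripper_force: 79.2
```

```bash
python3 -m crank '[{"jaw":2.4,"xyz":[0,0,0.3],"twist":0},{"jaw":2.4,"xyz":[0,0,0.4],"twist":0},{"jaw":2.4,"xyz":[0,0,0.4],"twist":0}]' 80;python3 -m crank '[{"jaw":2.4,"xyz":[0,0,0.2],"twist":0},{"jaw":2.4,"xyz":[0,0,0.2],"twist":0}]' 80
```

```text
clock: 26.95
tcp_pos: [0.5435, 0.0719, 0.1045]
eef_rot: [-0.038, 0.999, -0.0, -0.0]
wrist_force: [-1.2, -5.0, 2.8]
opening: 0.321
gripper_force: 80.3
clock: 27.15
tcp_pos: [0.5437, 0.0719, 0.1042]
eef_rot: [-0.038, 0.999, -0.001, 0.0]
wrist_force: [-8.9, -5.1, 16.7]
opening: 0.317
gripper_force: 81.9
```

```bash
python3 -m crank '[{"jaw":4.2,"xyz":[0,0,-0.2],"twist":0},{"jaw":5.5,"xyz":[0,0,-0.2],"twist":0},{"jaw":5.5,"xyz":[0,0,-0.2],"twist":0},{"jaw":5.5,"xyz":[0,0,-0.2],"twist":0},{"jaw":5.5,"xyz":[0,0,-3],"twist":0},{"jaw":6,"xyz":[0,0,-7],"twist":0},{"jaw":6,"xyz":[0,0,-9],"twist":0},{"jaw":6,"xyz":[0,0,-9.5],"twist":0},{"jaw":6,"xyz":[0,0,-9.5],"twist":0}]' 80; python3 -c "
from h import *
tray()
to(.5065,-.333,.2,-9)"
```

```text
clock: 28.05
tcp_pos: [0.5441, 0.0724, 0.1973]
eef_rot: [-0.039, 0.999, 0.0, 0.0]
wrist_force: [1.0, 0.3, -1.1]
opening: 0.702
gripper_force: 0.0
corner (120, 260) shift px 0 0 0.71
corner (205, 258) shift px -25 -15 0.26
corner (204, 323) shift px -23 -25 0.51
corner (118, 324) shift px 0 0 0.86
xyz [  6.82 -40.14  -0.38] twist -76.58 q6 -0.18 t 28.1
```

```bash
python3 -m crank '[{"jaw":6,"xyz":[0.8,-4.5,0],"twist":-8},{"jaw":6,"xyz":[1.5,-9,0],"twist":-16},{"jaw":6,"xyz":[2.3,-13.5,0],"twist":-24},{"jaw":6,"xyz":[3.1,-18,0],"twist":-32},{"jaw":6,"xyz":[3.8,-22.5,0],"twist":-40},{"jaw":6,"xyz":[4.6,-27,0],"twist":-48},{"jaw":6,"xyz":[5.4,-31.5,0],"twist":-56},{"jaw":6,"xyz":[6.1,-36,0],"twist":-64},{"jaw":6,"xyz":[6.8,-39.5,0],"twist":-72},{"jaw":6,"xyz":[6.8,-40.1,4],"twist":-76.6},{"jaw":6,"xyz":[6.8,-40.1,8],"twist":-76.6},{"jaw":6,"xyz":[6.8,-40.1,10],"twist":-76.6},{"jaw":6,"xyz":[6.8,-40.1,10],"twist":-76.6},{"jaw":6,"xyz":[6.8,-40.1,10],"twist":-76.6}]' 80; python3 -c "
from h import *
to(.5065,-.333,.0155,-9)"
```

```text
clock: 29.5
tcp_pos: [0.5063, -0.3321, 0.0966]
eef_rot: [-0.65, 0.76, 0.001, -0.0]
wrist_force: [0.3, 0.7, 1.4]
opening: 0.7
gripper_force: 0.0
xyz [ 0.1  -0.04  8.11] twist 0.02 q6 -2.21 t 29.5
```

```bash
python3 -m crank '[{"jaw":6,"xyz":[0.1,0,4],"twist":0},{"jaw":6,"xyz":[0.1,0,7],"twist":0},{"jaw":6,"xyz":[0.1,0,8.1],"twist":0},{"jaw":6,"xyz":[0.1,0,8.1],"twist":0},{"jaw":6,"xyz":[0.1,0,8.1],"twist":0},{"jaw":2.4,"xyz":[0.1,0,8.1],"twist":0},{"jaw":2.4,"xyz":[0.1,0,8.1],"twist":0},{"jaw":2.4,"xyz":[0.1,0,8.1],"twist":0},{"jaw":2.4,"xyz":[0.1,0,8.1],"twist":0},{"jaw":2.4,"xyz":[0.1,0,8.1],"twist":0}]' 80; python3 -m crank '[{"jaw":2.4,"xyz":[0,0,-4],"twist":0},{"jaw":2.4,"xyz":[0,0,-9],"twist":0},{"jaw":2.4,"xyz":[0,0,-14],"twist":0},{"jaw":2.4,"xyz":[0,0,-18],"twist":0},{"jaw":2.4,"xyz":[0,0,-18],"twist":0},{"jaw":2.4,"xyz":[0,0,-18],"twist":0}]' 80; python3 -c "
from h import *
to(.550,-.006,.2,94.4)"
```

```text
clock: 30.5
tcp_pos: [0.5076, -0.3345, 0.0184]
eef_rot: [-0.65, 0.76, -0.001, 0.0]
wrist_force: [-1.6, 1.2, 8.1]
opening: 0.319
gripper_force: 78.6
clock: 31.1
tcp_pos: [0.5072, -0.3342, 0.1977]
eef_rot: [-0.65, 0.76, -0.001, 0.0]
wrist_force: [-0.7, -1.2, -0.9]
opening: 0.319
gripper_force: 79.2
xyz [-33.08   0.9   -0.28] twist 76.61 q6 -2.21 t 31.1
```

```bash
python3 -m crank '[{"jaw":2.4,"xyz":[-3.5,0.1,0],"twist":6},{"jaw":2.4,"xyz":[-7,0.2,0],"twist":14},{"jaw":2.4,"xyz":[-10.5,0.3,0],"twist":22},{"jaw":2.4,"xyz":[-14,0.4,0],"twist":30},{"jaw":2.4,"xyz":[-17.5,0.5,0],"twist":38},{"jaw":2.4,"xyz":[-21,0.6,0],"twist":46},{"jaw":2.4,"xyz":[-24.5,0.7,0],"twist":54},{"jaw":2.4,"xyz":[-28,0.8,0],"twist":62},{"jaw":2.4,"xyz":[-31.5,0.9,0],"twist":70},{"jaw":2.4,"xyz":[-33.1,0.9,0],"twist":76.6},{"jaw":2.4,"xyz":[-33.1,0.9,0],"twist":76.6},{"jaw":2.4,"xyz":[-33.1,0.9,0],"twist":76.6},{"jaw":2.4,"xyz":[-33.1,0.9,0],"twist":76.6}]' 80; python3 -c "
from h import *
to(.550,-.006,.13,94.4)"
```

```text
clock: 32.4
tcp_pos: [0.5491, -0.0061, 0.1955]
eef_rot: [-0.039, 0.999, 0.0, -0.001]
wrist_force: [0.7, -0.3, -2.0]
opening: 0.319
gripper_force: 79.4
xyz [-0.1   0.    6.55] twist 0.09 q6 -0.33 t 32.4
```

```bash
python3 -m crank '[{"jaw":2.4,"xyz":[-0.1,0,3],"twist":0},{"jaw":2.4,"xyz":[-0.1,0,5],"twist":0},{"jaw":2.4,"xyz":[-0.1,0,6.2],"twist":0},{"jaw":2.4,"xyz":[-0.1,0,6.7],"twist":0},{"jaw":2.4,"xyz":[-0.1,0,6.7],"twist":0}]' 80;python3 -m crank '[{"jaw":2.4,"xyz":[0,0,0.5],"twist":0},{"jaw":2.4,"xyz":[0,0,1],"twist":0},{"jaw":2.4,"xyz":[0,0,1.4],"twist":0},{"jaw":2.4,"xyz":[0,0,1.8],"twist":0},{"jaw":2.4,"xyz":[0,0,2.2],"twist":0},{"jaw":2.4,"xyz":[0,0,2.2],"twist":0}]' 80;python3 -m crank '[{"jaw":2.4,"xyz":[0,0,0.2],"twist":0},{"jaw":2.4,"xyz":[0,0,0.4],"twist":0},{"jaw":2.4,"xyz":[0,0,0.4],"twist":0}]' 80
```

```text
clock: 32.9
tcp_pos: [0.5503, -0.0056, 0.1291]
eef_rot: [-0.038, 0.999, 0.0, -0.0]
wrist_force: [0.1, 1.2, -0.6]
opening: 0.321
gripper_force: 79.3
clock: 33.5
tcp_pos: [0.5509, -0.0053, 0.1068]
eef_rot: [-0.038, 0.999, -0.0, 0.0]
wrist_force: [4.9, -1.2, -8.6]
opening: 0.32
gripper_force: 79.2
clock: 33.8
tcp_pos: [0.5504, -0.0058, 0.1036]
eef_rot: [-0.038, 0.999, -0.001, -0.0]
wrist_force: [-1.0, -5.5, 1.6]
opening: 0.317
gripper_force: 80.3
```

Push a touch more to confirm the tube is seated, then release. Next is new tube C at (.4075,-.3465), closing direction -7.5.

```bash
python3 -m crank '[{"jaw":2.4,"xyz":[0,0,0.2],"twist":0},{"jaw":2.4,"xyz":[0,0,0.2],"twist":0}]' 80; python3 -m crank '[{"jaw":4.2,"xyz":[0,0,-0.2],"twist":0},{"jaw":5.5,"xyz":[0,0,-0.2],"twist":0},{"jaw":5.5,"xyz":[0,0,-0.2],"twist":0},{"jaw":5.5,"xyz":[0,0,-0.2],"twist":0},{"jaw":5.5,"xyz":[0,0,-3],"twist":0},{"jaw":6,"xyz":[0,0,-7],"twist":0},{"jaw":6,"xyz":[0,0,-9],"twist":0},{"jaw":6,"xyz":[0,0,-9.5],"twist":0},{"jaw":6,"xyz":[0,0,-9.5],"twist":0}]' 80; python3 -c "
from h import *
tray()
to(.4075,-.3465,.2,-7.5)"
```

```text
clock: 34.0
tcp_pos: [0.5506, -0.0058, 0.1033]
eef_rot: [-0.038, 0.999, -0.001, 0.0]
wrist_force: [-7.9, -3.9, 16.0]
opening: 0.321
gripper_force: 81.9
clock: 34.9
tcp_pos: [0.5508, -0.0052, 0.1964]
eef_rot: [-0.039, 0.999, 0.0, 0.0]
wrist_force: [0.7, -0.2, -0.3]
opening: 0.7
gripper_force: 0.0
corner (120, 260) shift px 0 0 0.72
corner (205, 258) shift px 0 0 0.56
corner (204, 323) shift px 16 -21 0.55
corner (118, 324) shift px 0 0 0.86
xyz [ 16.86 -32.94  -0.47] twist -78.08 q6 -0.32 t 35.0
```

```bash
python3 -m crank '[{"jaw":6,"xyz":[1.8,-3.6,0],"twist":-8},{"jaw":6,"xyz":[3.7,-7.2,0],"twist":-16},{"jaw":6,"xyz":[5.6,-10.9,0],"twist":-24},{"jaw":6,"xyz":[7.4,-14.5,0],"twist":-32},{"jaw":6,"xyz":[9.3,-18.2,0],"twist":-40},{"jaw":6,"xyz":[11.2,-21.8,0],"twist":-48},{"jaw":6,"xyz":[13,-25.5,0],"twist":-56},{"jaw":6,"xyz":[14.9,-29.1,0],"twist":-64},{"jaw":6,"xyz":[16.5,-32.3,0],"twist":-72},{"jaw":6,"xyz":[16.9,-32.9,4],"twist":-78.1},{"jaw":6,"xyz":[16.9,-32.9,8],"twist":-78.1},{"jaw":6,"xyz":[16.9,-32.9,10],"twist":-78.1},{"jaw":6,"xyz":[16.9,-32.9,10],"twist":-78.1},{"jaw":6,"xyz":[16.9,-32.9,10],"twist":-78.1}]' 80; python3 -c "
from h import *
to(.4075,-.3465,.0155,-7.5)"
```

```text
clock: 36.35
tcp_pos: [0.4069, -0.3456, 0.0956]
eef_rot: [-0.659, 0.752, 0.001, 0.0]
wrist_force: [0.7, 0.1, -0.5]
opening: 0.699
gripper_force: 0.0
xyz [ 0.1  -0.08  8.01] twist 0.02 q6 -2.39 t 36.4
```

```bash
python3 -m crank '[{"jaw":6,"xyz":[0.1,-0.1,4],"twist":0},{"jaw":6,"xyz":[0.1,-0.1,7],"twist":0},{"jaw":6,"xyz":[0.1,-0.1,8],"twist":0},{"jaw":6,"xyz":[0.1,-0.1,8],"twist":0},{"jaw":6,"xyz":[0.1,-0.1,8],"twist":0},{"jaw":2.4,"xyz":[0.1,-0.1,8],"twist":0},{"jaw":2.4,"xyz":[0.1,-0.1,8],"twist":0},{"jaw":2.4,"xyz":[0.1,-0.1,8],"twist":0},{"jaw":2.4,"xyz":[0.1,-0.1,8],"twist":0},{"jaw":2.4,"xyz":[0.1,-0.1,8],"twist":0}]' 80; python3 -m crank '[{"jaw":2.4,"xyz":[0,0,-4],"twist":0},{"jaw":2.4,"xyz":[0,0,-9],"twist":0},{"jaw":2.4,"xyz":[0,0,-14],"twist":0},{"jaw":2.4,"xyz":[0,0,-18],"twist":0},{"jaw":2.4,"xyz":[0,0,-18],"twist":0},{"jaw":2.4,"xyz":[0,0,-18],"twist":0}]' 80; python3 -c "
from h import *
to(.5565,-.0838,.2,94.4)"
```

```text
clock: 37.35
tcp_pos: [0.4089, -0.3483, 0.0182]
eef_rot: [-0.66, 0.752, -0.001, -0.0]
wrist_force: [-1.8, 1.3, 8.7]
opening: 0.321
gripper_force: 78.4
clock: 37.95
tcp_pos: [0.4086, -0.3479, 0.1975]
eef_rot: [-0.659, 0.752, -0.001, -0.0]
wrist_force: [-0.8, 0.1, -2.3]
opening: 0.316
gripper_force: 79.5
xyz [-28.12 -11.22  -0.28] twist 78.11 q6 -2.39 t 38.0
```

```bash
python3 -m crank '[{"jaw":2.4,"xyz":[-3.1,-1.2,0],"twist":6},{"jaw":2.4,"xyz":[-6.2,-2.4,0],"twist":14},{"jaw":2.4,"xyz":[-9.3,-3.7,0],"twist":22},{"jaw":2.4,"xyz":[-12.4,-4.9,0],"twist":30},{"jaw":2.4,"xyz":[-15.5,-6.2,0],"twist":38},{"jaw":2.4,"xyz":[-18.6,-7.4,0],"twist":46},{"jaw":2.4,"xyz":[-21.7,-8.7,0],"twist":54},{"jaw":2.4,"xyz":[-24.8,-9.9,0],"twist":62},{"jaw":2.4,"xyz":[-27.2,-10.8,0],"twist":70},{"jaw":2.4,"xyz":[-28.1,-11.2,0],"twist":78.1},{"jaw":2.4,"xyz":[-28.1,-11.2,0],"twist":78.1},{"jaw":2.4,"xyz":[-28.1,-11.2,0],"twist":78.1},{"jaw":2.4,"xyz":[-28.1,-11.2,0],"twist":78.1}]' 80; python3 -c "
from h import *
to(.5565,-.0838,.13,94.4)
c=capture('side'); cv2.imwrite('pics/p4.png',cv2.resize(c['frame'][120:240,170:330,::-1],(800,600)))"
```

```text
clock: 39.25
tcp_pos: [0.5552, -0.084, 0.1956]
eef_rot: [-0.04, 0.999, 0.0, -0.001]
wrist_force: [0.1, -0.6, -0.5]
opening: 0.316
gripper_force: 79.8
xyz [-0.13  0.    6.56] twist 0.16 q6 -0.46 t 39.2
```

View pics/p4.png

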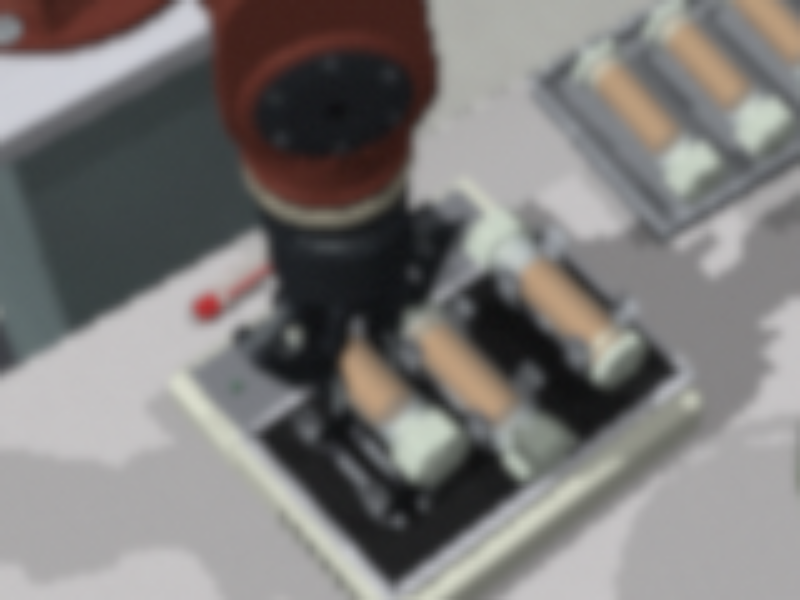

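Tubes 1 and 2 are seated between their clips, and tube C hangs level over station 3 with its cap at (425,445).

```bash
python3 -m crank '[{"jaw":2.4,"xyz":[-0.1,0,3],"twist":0},{"jaw":2.4,"xyz":[-0.1,0,5],"twist":0},{"jaw":2.4,"xyz":[-0.1,0,6.2],"twist":0},{"jaw":2.4,"xyz":[-0.1,0,6.7],"twist":0},{"jaw":2.4,"xyz":[-0.1,0,6.7],"twist":0}]' 80;python3 -m crank '[{"jaw":2.4,"xyz":[0,0,0.5],"twist":0},{"jaw":2.4,"xyz":[0,0,1],"twist":0},{"jaw":2.4,"xyz":[0,0,1.4],"twist":0},{"jaw":2.4,"xyz":[0,0,1.8],"twist":0},{"jaw":2.4,"xyz":[0,0,2.2],"twist":0},{"jaw":2.4,"xyz":[0,0,2.2],"twist":0}]' 80;python3 -m crank '[{"jaw":2.4,"xyz":[0,0,0.2],"twist":0},{"jaw":2.4,"xyz":[0,0,0.4],"twist":0},{"jaw":2.4,"xyz":[0,0,0.4],"twist":0},{"jaw":2.4,"xyz":[0,0,0.6],"twist":0},{"jaw":2.4,"xyz":[0,0,0.6],"twist":0}]' 80
```

```text
clock: 39.8
tcp_pos: [0.5566, -0.0835, 0.1292]
eef_rot: [-0.039, 0.999, 0.0, -0.0]
wrist_force: [0.1, 0.4, -1.2]
opening: 0.321
gripper_force: 79.7
clock: 40.4
tcp_pos: [0.5572, -0.0833, 0.1068]
eef_rot: [-0.038, 0.999, 0.0, 0.0]
wrist_force: [5.9, -1.0, -8.0]
opening: 0.32
gripper_force: 79.3
clock: 40.9
tcp_pos: [0.5568, -0.0837, 0.1032]
eef_rot: [-0.038, 0.999, -0.001, 0.0]
wrist_force: [-7.5, -1.4, 14.4]
opening: 0.319
gripper_force: 81.7
```

```bash
python3 -m crank '[{"jaw":4.2,"xyz":[0,0,-0.2],"twist":0},{"jaw":5.5,"xyz":[0,0,-0.2],"twist":0},{"jaw":5.5,"xyz":[0,0,-0.2],"twist":0},{"jaw":5.5,"xyz":[0,0,-0.2],"twist":0},{"jaw":5.5,"xyz":[0,0,-3],"twist":0},{"jaw":5,"xyz":[0,0,-7],"twist":0},{"jaw":4,"xyz":[0,0,-9],"twist":0},{"jaw":4,"xyz":[4,-3,-10],"twist":0},{"jaw":4,"xyz":[8,-6,-11],"twist":0},{"jaw":4,"xyz":[12,-9.5,-12],"twist":0},{"jaw":4,"xyz":[15,-13.5,-12],"twist":0},{"jaw":4,"xyz":[16,-17,-12],"twist":0},{"jaw":4,"xyz":[16,-17,-12],"twist":0},{"jaw":4,"xyz":[16,-17,-12],"twist":0}]' 80; python3 -c "
from h import *
tray()
c=capture('top'); a=c['frame'][185:305,225:350,::-1]; crop(c,225,185,125,120,5,'pics/t3.png')
print((proj(c,[[.4261,.0347,.072],[.432,-.056,.072],[.4567,-.0563,.044]])-[225,185])*5)"
```

```text
clock: 42.3
tcp_pos: [0.41, -0.2656, 0.221]
eef_rot: [-0.037, 0.999, 0.0, -0.0]
wrist_force: [1.3, 0.6, 0.4]
opening: 0.468
gripper_force: 0.0
corner (120, 260) shift px 0 0 0.95
corner (205, 258) shift px 0 0 0.93
corner (204, 323) shift px 0 0 0.98
corner (118, 324) shift px 0 0 0.81
[[213.32892994 483.77506646]
 [403.8651021  463.99928712]
 [399.08019666 416.67450528]]
```

View pics/t3.png

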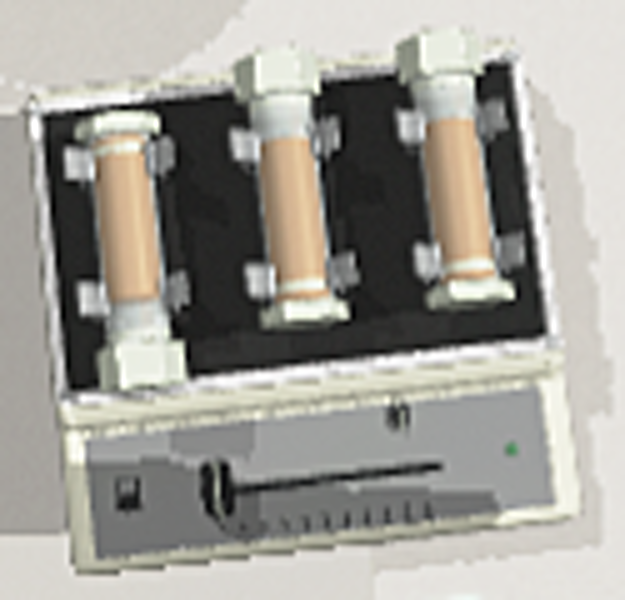

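All three tubes look seated, the slider is at (217,487) and the pointer at (398,417). Tubes 2 and 3 may sit a little towards the rear, so I'm measuring their axial offset.

```bash
python3 - <<'E'
from h import *
np.set_printoptions(precision=1,suppress=True,linewidth=200)
c=capture("top"); old=cv2.imread("pics/top0.png")[:,:,::-1]
th=.077; ux=np.array([np.cos(th),np.sin(th),0]);uy=np.array([-np.sin(th),np.cos(th),0])
st=[np.array([.5438,.0720,0]),np.array([.5502,-.006,0]),np.array([.5563,-.0838,0])]
s=np.arange(-.1,.1,.001); w=np.arange(-.006,.0061,.003)
for i,p in enumerate(st):
  for nm,f in (("old",old),("new",c["frame"])):
    out=[]
    for z in(.085,.103,.121):
      P=(p+[0,0,z])+s[:,None,None]*ux+w[None,:,None]*uy
      uv=proj(c,P.reshape(-1,3)).reshape(len(s),len(w),2).astype(np.float32)
      I=cv2.remap(f,uv[...,0],uv[...,1],cv2.INTER_LINEAR).astype(float).mean(1)
      g=I.mean(1); sat=I[:,0]-I[:,2]
      d=np.gradient(cv2.GaussianBlur(g[:,None],(1,7),0)[:,0]); 
      lo=s[np.argmax(d[:70])]*1e3; hi=s[130+np.argmin(d[130:])]*1e3
      b=s[sat>45]*1e3
      out+=[round(lo),round(hi),round(b.min()),round(b.max())]
    print(i+1,nm,"[foot/near end, far end, brown min,max] z=.085|.103|.121",out)
E
```

```text
1 old [foot/near end, far end, brown min,max] z=.085|.103|.121 [-60, 73, -49, 28, -62, 69, -51, 24, -64, 65, -53, 21]
1 new [foot/near end, far end, brown min,max] z=.085|.103|.121 [-69, 62, -28, 50, -71, 58, -30, 46, -73, 54, -33, 42]
2 old [foot/near end, far end, brown min,max] z=.085|.103|.121 [-57, 74, -47, 30, -59, 70, -49, 26, -61, 66, -51, 23]
2 new [foot/near end, far end, brown min,max] z=.085|.103|.121 [-48, 61, -38, 39, -50, 57, -40, 35, -53, 53, -42, 32]
3 old [foot/near end, far end, brown min,max] z=.085|.103|.121 [-50, 58, -40, 36, -52, 55, -42, 33, -55, 51, -45, 30]
3 new [foot/near end, far end, brown min,max] z=.085|.103|.121 [-48, 61, -37, 39, -50, 57, -40, 36, -52, 53, -42, 32]
```

The new tubes sit roughly 6–9 mm towards their cap ends, which is inside the 11 mm limit but close to it. I'll grip each seated tube and slide it lengthwise to centre it, starting with station 3.

```bash
python3 -c "
from h import *
to(.5565,-.0838,.1,94.4)"; python3 -m crank '[{"jaw":6,"xyz":[-3.5,4,0],"twist":0},{"jaw":6,"xyz":[-7,8,0],"twist":0},{"jaw":6,"xyz":[-10.5,12,0],"twist":0},{"jaw":6,"xyz":[-14,15.5,0],"twist":0},{"jaw":6,"xyz":[-16,17,2.5],"twist":0},{"jaw":6,"xyz":[-16,17,2.5],"twist":0},{"jaw":6,"xyz":[-16,17,2.5],"twist":0}]' 60;python3 -c "
from h import *
to(.5565,-.0838,.1,94.4)"
```

```text
xyz [-15.94  16.83  12.12] twist 0.09 q6 -0.92 t 42.5
clock: 43.15
tcp_pos: [0.5566, -0.0814, 0.1955]
eef_rot: [-0.04, 0.999, 0.0, -0.001]
wrist_force: [-0.3, -0.8, 0.5]
opening: 0.704
gripper_force: 0.0
xyz [ 0.01 -0.25  9.55] twist 0.21 q6 -0.46 t 43.1
```

```bash
python3 -m crank '[{"jaw":6,"xyz":[0,-0.2,4],"twist":0},{"jaw":6,"xyz":[0,-0.2,8],"twist":0},{"jaw":6,"xyz":[0,-0.2,9.5],"twist":0},{"jaw":6,"xyz":[0,-0.2,9.5],"twist":0},{"jaw":2.4,"xyz":[0,-0.2,9.5],"twist":0},{"jaw":2.4,"xyz":[0,-0.2,9.5],"twist":0},{"jaw":2.4,"xyz":[0,-0.2,9.5],"twist":0},{"jaw":2.4,"xyz":[0,-0.2,9.5],"twist":0},{"jaw":2.4,"xyz":[0,-0.2,9.5],"twist":0}]' 60; python3 -m crank '[{"jaw":2.4,"xyz":[0.2,0,0],"twist":0},{"jaw":2.4,"xyz":[0.4,0,0],"twist":0},{"jaw":2.4,"xyz":[0.6,0,0],"twist":0},{"jaw":2.4,"xyz":[0.8,0,0],"twist":0},{"jaw":2.4,"xyz":[0.8,0,0],"twist":0},{"jaw":2.4,"xyz":[0.8,0,0],"twist":0}]' 60
```

```text
clock: 44.05
tcp_pos: [0.5582, -0.0838, 0.1044]
eef_rot: [-0.039, 0.999, 0.001, 0.002]
wrist_force: [-3.2, 10.3, 9.6]
opening: 0.326
gripper_force: 59.0
clock: 44.65
tcp_pos: [0.5516, -0.0845, 0.1046]
eef_rot: [-0.039, 0.999, 0.001, 0.003]
wrist_force: [4.7, 11.6, 6.3]
opening: 0.328
gripper_force: 58.9
```

Moved 7 mm. Release and do station 2.

```bash
python3 -m crank '[{"jaw":4.2,"xyz":[0,0,0],"twist":0},{"jaw":5.5,"xyz":[0,0,0],"twist":0},{"jaw":5.5,"xyz":[0,0,0],"twist":0},{"jaw":5.5,"xyz":[0,0,-3],"twist":0},{"jaw":6,"xyz":[0,0,-7],"twist":0},{"jaw":6,"xyz":[0,0,-8],"twist":0},{"jaw":6,"xyz":[-0.1,4,-8],"twist":0},{"jaw":6,"xyz":[-0.6,7.8,-8],"twist":0},{"jaw":6,"xyz":[-0.6,7.8,-8],"twist":0},{"jaw":6,"xyz":[-0.6,7.8,-8],"twist":0}]' 60; python3 -c "
from h import *
to(.551,-.006,.1,94.4)"
```

```text
clock: 45.65
tcp_pos: [0.549, -0.0072, 0.1812]
eef_rot: [-0.039, 0.999, -0.0, -0.0]
wrist_force: [0.1, -0.2, -0.5]
opening: 0.706
gripper_force: 0.0
xyz [-0.21  0.11  8.12] twist 0.1 q6 -0.33 t 45.6
```

```bash
python3 -m crank '[{"jaw":6,"xyz":[-0.2,0.1,4],"twist":0},{"jaw":6,"xyz":[-0.2,0.1,7.5],"twist":0},{"jaw":6,"xyz":[-0.2,0.1,8.1],"twist":0},{"jaw":6,"xyz":[-0.2,0.1,8.1],"twist":0},{"jaw":2.4,"xyz":[-0.2,0.1,8.1],"twist":0},{"jaw":2.4,"xyz":[-0.2,0.1,8.1],"twist":0},{"jaw":2.4,"xyz":[-0.2,0.1,8.1],"twist":0},{"jaw":2.4,"xyz":[-0.2,0.1,8.1],"twist":0},{"jaw":2.4,"xyz":[-0.2,0.1,8.1],"twist":0}]' 60; python3 -m crank '[{"jaw":2.4,"xyz":[0.2,0,0],"twist":0},{"jaw":2.4,"xyz":[0.4,0,0],"twist":0},{"jaw":2.4,"xyz":[0.6,0,0],"twist":0},{"jaw":2.4,"xyz":[0.8,0,0],"twist":0},{"jaw":2.4,"xyz":[0.8,0,0],"twist":0},{"jaw":2.4,"xyz":[0.8,0,0],"twist":0}]' 60
python3 -m crank '[{"jaw":4.2,"xyz":[0,0,0],"twist":0},{"jaw":5.5,"xyz":[0,0,0],"twist":0},{"jaw":5.5,"xyz":[0,0,0],"twist":0},{"jaw":5.5,"xyz":[0,0,-3],"twist":0},{"jaw":6,"xyz":[0,0,-7],"twist":0},{"jaw":6,"xyz":[0,0,-8],"twist":0},{"jaw":6,"xyz":[0.1,4,-8],"twist":0},{"jaw":6,"xyz":[0.2,7.8,-8],"twist":0},{"jaw":6,"xyz":[0.2,7.8,-8],"twist":0},{"jaw":6,"xyz":[0.2,7.8,-8],"twist":0}]' 60; python3 -c "
from h import *
to(.541,.0717,.1,94.4)"
```

```text
clock: 46.55
tcp_pos: [0.5521, -0.006, 0.1029]
eef_rot: [-0.039, 0.999, 0.0, 0.002]
wrist_force: [-1.9, 4.3, 7.2]
opening: 0.326
gripper_force: 58.7
clock: 47.15
tcp_pos: [0.5448, -0.0066, 0.1029]
eef_rot: [-0.039, 0.999, 0.0, 0.002]
wrist_force: [2.0, 4.4, 3.8]
opening: 0.327
gripper_force: 58.9
clock: 48.15
tcp_pos: [0.5348, 0.071, 0.18]
eef_rot: [-0.039, 0.999, -0.0, -0.0]
wrist_force: [0.2, 0.2, 0.3]
opening: 0.703
gripper_force: 0.0
xyz [-0.63  0.02  8.  ] twist 0.1 q6 -0.19 t 48.1
```

Station 1, which is reversed, gets slid +5 mm (tool -x).

```bash
python3 -m crank '[{"jaw":6,"xyz":[-0.6,0,4],"twist":0},{"jaw":6,"xyz":[-0.6,0,7.5],"twist":0},{"jaw":6,"xyz":[-0.6,0,8],"twist":0},{"jaw":6,"xyz":[-0.6,0,8],"twist":0},{"jaw":2.4,"xyz":[-0.6,0,8],"twist":0},{"jaw":2.4,"xyz":[-0.6,0,8],"twist":0},{"jaw":2.4,"xyz":[-0.6,0,8],"twist":0},{"jaw":2.4,"xyz":[-0.6,0,8],"twist":0},{"jaw":2.4,"xyz":[-0.6,0,8],"twist":0}]' 60; python3 -m crank '[{"jaw":2.4,"xyz":[-0.2,0,0],"twist":0},{"jaw":2.4,"xyz":[-0.4,0,0],"twist":0},{"jaw":2.4,"xyz":[-0.6,0,0],"twist":0},{"jaw":2.4,"xyz":[-0.6,0,0],"twist":0},{"jaw":2.4,"xyz":[-0.6,0,0],"twist":0}]' 60
python3 -m crank '[{"jaw":4.2,"xyz":[0,0,0],"twist":0},{"jaw":5.5,"xyz":[0,0,0],"twist":0},{"jaw":5.5,"xyz":[0,0,0],"twist":0},{"jaw":5.5,"xyz":[0,0,-3],"twist":0},{"jaw":6,"xyz":[0,0,-7],"twist":0},{"jaw":5,"xyz":[0,0,-10],"twist":0},{"jaw":4,"xyz":[4,2,-10],"twist":0},{"jaw":4,"xyz":[8,4,-10],"twist":0},{"jaw":4,"xyz":[11.5,8,-10],"twist":0},{"jaw":4,"xyz":[12,12,-10],"twist":0},{"jaw":4,"xyz":[12,15,-10],"twist":0},{"jaw":4,"xyz":[12,15,-10],"twist":0},{"jaw":4,"xyz":[12,15,-10],"twist":0}]' 40; python3 - <<'E'
from h import *
tray()
c=capture("top"); old=cv2.imread("pics/top0.png")[:,:,::-1]
th=.077; ux=np.array([np.cos(th),np.sin(th),0]);uy=np.array([-np.sin(th),np.cos(th),0])
st=[np.array([.5438,.0720,.115]),np.array([.5502,-.006,.115]),np.array([.5563,-.0838,.115])]
s=np.arange(-.1,.1,.001); w=np.arange(-.006,.0061,.003)
for i,p in enumerate(st):
  for nm,f in (("old",old),("new",c["frame"])):
      P=p+s[:,None,None]*ux+w[None,:,None]*uy
      uv=proj(c,P.reshape(-1,3)).reshape(len(s),len(w),2).astype(np.float32)
      I=cv2.remap(f,uv[...,0],uv[...,1],cv2.INTER_LINEAR).astype(float).mean(1)
      b=s[I[:,0]-I[:,2]>45]*1e3; print(i+1,nm,b.min().round(),b.max().round())
a=cv2.resize(c["frame"][185:305,225:350,::-1],(500,480));d=cv2.resize(capture("side")["frame"][120:240,190:330,::-1],(560,480))
cv2.imwrite("pics/t4.png",np.hstack([a,d])[:, :800] if a.shape[1]+d.shape[1]<=800 else cv2.resize(np.hstack([a,d]),(800,362)))
to(.4264,.0347,.16,94.4);to(.4264,.0347,.0587,94.4)
E
```

```text
clock: 49.05
tcp_pos: [0.5422, 0.0715, 0.1028]
eef_rot: [-0.039, 0.999, 0.001, 0.002]
wrist_force: [-1.7, 3.7, 6.6]
opening: 0.324
gripper_force: 58.8
clock: 49.55
tcp_pos: [0.5462, 0.0719, 0.1027]
eef_rot: [-0.039, 0.999, 0.0, -0.0]
wrist_force: [-12.8, 2.6, 14.2]
opening: 0.329
gripper_force: 59.7
clock: 50.85
tcp_pos: [0.4157, 0.212, 0.2004]
eef_rot: [-0.039, 0.999, -0.0, 0.0]
wrist_force: [0.3, -0.6, 0.3]
opening: 0.463
gripper_force: 0.0
corner (120, 260) shift px -14 23 0.45
corner (205, 258) shift px -2 0 0.78
corner (204, 323) shift px -2 0 0.91
corner (118, 324) shift px 16 10 0.58
1 old -53.0 22.0
1 new -27.0 48.0
2 old -50.0 24.0
2 new -49.0 26.0
3 old -44.0 31.0
3 new -48.0 27.0
xyz [  0.3  -17.65   4.03] twist -0.06 q6 0.11 t 51.0
xyz [  0.3  -17.65  14.16] twist -0.06 q6 0.11 t 51.0
```

View pics/t4.png

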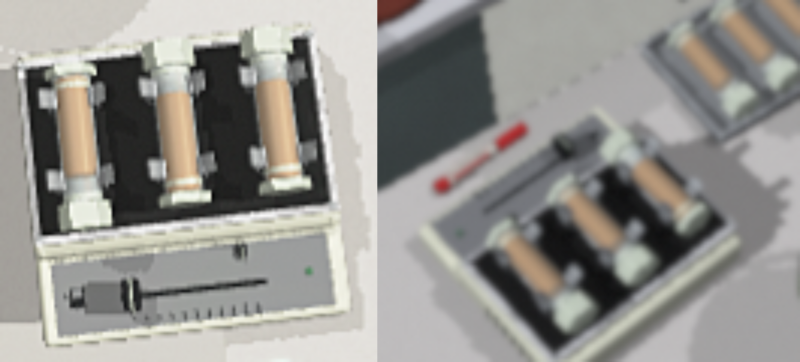

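All tubes sit centred in their clips, the slider is at zero, and the finished tubes are still in the tray, which reads a 2 px shift. Now gripping the slider.

```bash
python3 -m crank '[{"jaw":3.5,"xyz":[0.1,-4.5,0],"twist":0},{"jaw":3.5,"xyz":[0.2,-9,0],"twist":0},{"jaw":3.5,"xyz":[0.3,-13.5,0],"twist":0},{"jaw":3.5,"xyz":[0.3,-17.3,0],"twist":0},{"jaw":3.5,"xyz":[0.3,-17.6,4],"twist":0},{"jaw":3.5,"xyz":[0.3,-17.6,4],"twist":0},{"jaw":3.5,"xyz":[0.3,-17.6,8],"twist":0},{"jaw":3.5,"xyz":[0.3,-17.6,12],"twist":0},{"jaw":3.5,"xyz":[0.3,-17.6,14.2],"twist":0},{"jaw":3.5,"xyz":[0.3,-17.6,14.2],"twist":0},{"jaw":1,"xyz":[0.3,-17.6,14.2],"twist":0},{"jaw":1,"xyz":[0.3,-17.6,14.2],"twist":0},{"jaw":1,"xyz":[0.3,-17.6,14.2],"twist":0},{"jaw":1,"xyz":[0.3,-17.6,14.2],"twist":0},{"jaw":1,"xyz":[0.3,-17.6,14.2],"twist":0}]' 40; python3 -c "
from h import *
tray()
to(.432,-.056,.06,94.4)"
```

```text
clock: 52.5
tcp_pos: [0.4274, 0.0349, 0.0606]
eef_rot: [-0.038, 0.999, -0.001, 0.001]
wrist_force: [-2.1, -5.7, -0.2]
opening: 0.15
gripper_force: 41.9
corner (120, 260) shift px -2 0 0.78
corner (205, 258) shift px -2 0 0.78
corner (204, 323) shift px -5 0 0.62
corner (118, 324) shift px -2 0 0.79
xyz [ 0.23 -9.1   0.09] twist -0.02 q6 -0.30 t 52.5
```

```bash
python3 -m crank '[{"jaw":1,"xyz":[0,-0.8,0],"twist":0},{"jaw":1,"xyz":[0,-1.8,0],"twist":0},{"jaw":1,"xyz":[0,-2.8,0],"twist":0},{"jaw":1,"xyz":[0,-3.8,0],"twist":0},{"jaw":1,"xyz":[0,-4.8,0],"twist":0},{"jaw":1,"xyz":[0,-5.8,0],"twist":0},{"jaw":1,"xyz":[0,-6.8,0],"twist":0},{"jaw":1,"xyz":[0,-7.8,0],"twist":0},{"jaw":1,"xyz":[0,-8.6,0],"twist":0},{"jaw":1,"xyz":[0,-9.2,0],"twist":0},{"jaw":1,"xyz":[0,-9.2,0],"twist":0},{"jaw":1,"xyz":[0,-9.2,0],"twist":0}]' 40
python3 -m crank '[{"jaw":3.5,"xyz":[0,0,0],"twist":0},{"jaw":3.5,"xyz":[0,0,0],"twist":0},{"jaw":3.5,"xyz":[0,0,0],"twist":0},{"jaw":3.5,"xyz":[0,0,-4],"twist":0},{"jaw":3.5,"xyz":[0,0,-9],"twist":0},{"jaw":3.5,"xyz":[0.5,-4,-14],"twist":0},{"jaw":3.5,"xyz":[1,-8,-15],"twist":0},{"jaw":3.5,"xyz":[1,-12,-15],"twist":0},{"jaw":3.5,"xyz":[1,-15,-15],"twist":0},{"jaw":3.5,"xyz":[1,-15,-15],"twist":0}]' 40
python3 - <<'E'
from h import *
tray()
c=capture("top"); f=c["frame"]
a=cv2.resize(f[255:300,270:340,::-1],(800,514),interpolation=2)
cv2.imwrite("pics/z1.png",a)
E
```

```text
clock: 53.75
tcp_pos: [0.4345, -0.0572, 0.0606]
eef_rot: [-0.038, 0.999, -0.001, 0.001]
wrist_force: [-3.4, -2.4, 5.9]
opening: 0.156
gripper_force: 42.8
clock: 54.75
tcp_pos: [0.4348, -0.2092, 0.2081]
eef_rot: [-0.037, 0.999, -0.0, 0.0]
wrist_force: [-0.5, 0.9, 0.3]
opening: 0.412
gripper_force: 0.0
corner (120, 260) shift px -1 0 0.78
corner (205, 258) shift px -2 0 0.78
corner (204, 323) shift px -2 0 0.91
corner (118, 324) shift px -3 0 0.74
```

View pics/z1.png

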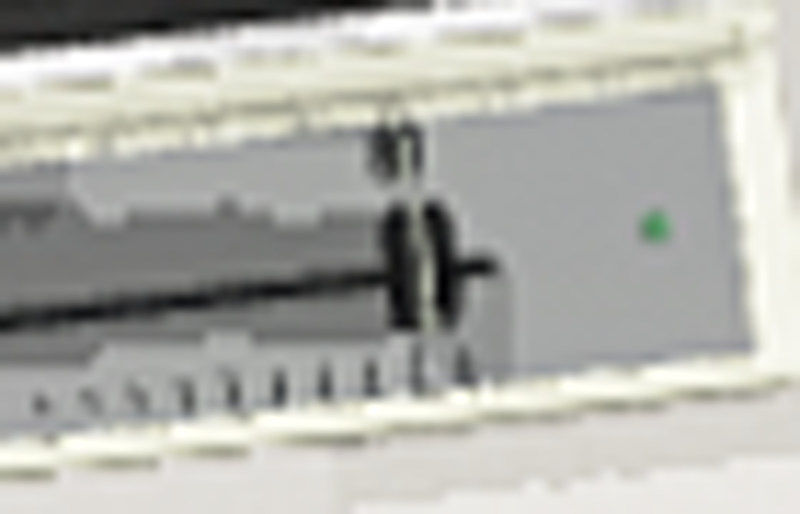

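The slider's white line is centred at ~(424,266) and the pointer's at ~(404,150) in this crop. Computing the remaining offset.

```bash
python3 - <<'E'
from h import *
c=capture("top"); q=lambda p:(np.array([p])+.5)/11.43-.5+[270,255]
a=px(c,q((424,266)),.072)[0];b=px(c,q((404,150)),.044)[0]
th=.077;ux=np.array([np.cos(th),np.sin(th),0]);uy=np.array([-np.sin(th),np.cos(th),0])
print(a,b,"dx",(a-b)@ux,"dy (slider-preset)",(a-b)@uy)
# subpixel: brightest column within slider cap rows and pointer rows
g=c["frame"].mean(2)
for r in range(264,285): print(r,g[r,300:313].astype(int))
E
```

```text
[ 0.43188219 -0.05805317  0.072     ] [ 0.45831842 -0.05655607  0.044     ] dx -0.02647306137190777 dy (slider-preset) 0.0005409074937451149
264 [201 204 202 170 184 192 225 223 224 224 215 209 192]
265 [220 214 213 158 190 145 182 200 178 177 160 161 161]
266 [150 137 113  61  96  69  90 171 164 163 164 165 165]
267 [156 156  97  52  55 136  81 177 168 166 165 166 166]
268 [171 172 110  51  62 145  70 178 169 167 166 167 167]
269 [169 167 111  87  55 144  83 176 168 167 166 166 166]
270 [168 168 145 110  96 154 129 174 169 167 166 166 165]
271 [169 170 171 151 157 165 151 176 172 169 166 166 166]
272 [172 173 176 176 137 143 161 122 132 176 169 166 166]
273 [143 144 146 131  54  79 141  23  57 146 174 167 167]
274 [113 115 115  70  12  49 117  46  28  96 178 169 168]
275 [118 120 120  63  21  56 122  65  24  83 171 174 170]
276 [120 122 121  63  22  52 104 100  19  73 165 166 163]
277 [125 127 127  88  21  42  74 118  20  47 111 102 101]
278 [ 92  93  86  69  20  34  72 149  20  20  24  18  31]
279 [ 33  33  23  25  20  32  76 166  19  24  69 133 124]
280 [ 63  83  87 105  13  30  76 166  17  36  98 162 153]
281 [110 118 122 126  25  27  63 135  16  47 104 156 148]
282 [123 122 123 120  52  22  72 152  68  50 122 154 148]
283 [119 119 120 116  53  29  55 146  98  79 147 150 146]
284 [113 113 114 119 152 148 127 147 137 135 154 149 147]
```

The control is within about 0.5 mm of the pointer. One last look at everything before handing in.

```bash
python3 -c "
from h import *
c=capture('top'); crop(c,95,90,360,245,2.2,'pics/f.png')"
```

```text
(no output)
```

View pics/f.png

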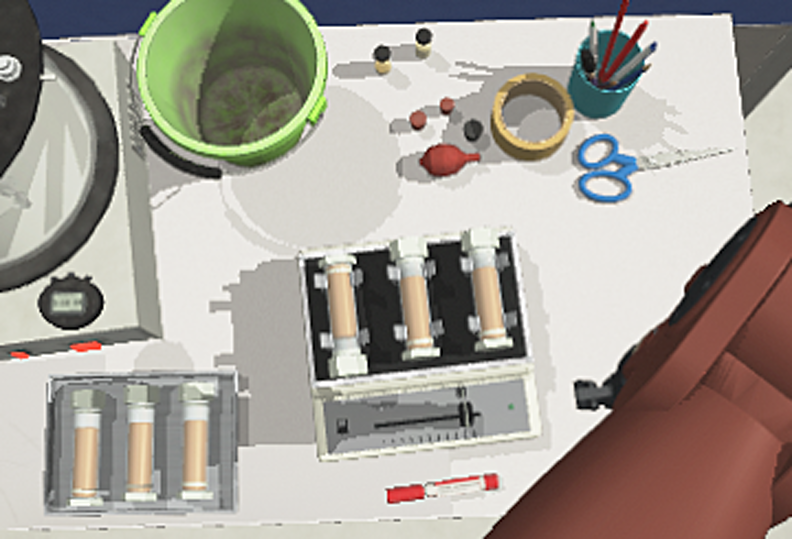

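The finished tubes lie flat in the tray, the new tubes are clipped in, the slider is level with the pointer, and the surrounding items are where they were.

```bash
python3 -c "
from plant import *
print(job_done())"
```

```text
the job is handed in; nothing more can be done
None
```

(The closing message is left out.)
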